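# Pack the drop-front finds box in two layers

### The job

Pack the grey finds box in layers: first lay the two small flat cartons side by side on the box floor, below the ledges; then slide the dark wooden divider board from the loading block into the open end of the box, along the ledges over the cartons, until it is fully home; then gently stand the small round white tub (the narrower of the two tubs) on the divider inside the box. Keep that tub upright all the time and leave everything else on the table where it is.

Things in the scene. Friction and masses are not known exactly. Their poses are not given: they have to be found in the camera images.
- station: Grey drop-front finds box with a plywood loading block docked to its open end, one fixed piece. Origin on the table, middle of the box mouth; +y points into the box (the divider's way in), -y over the block, x across. Box inside: x -60..60, y 0..114 mm, floor 5 mm thick; side and back walls 6 mm thick, tops 66 mm above the table. Low wall at the mouth (y -5..0), top at 41 mm.
- box_floor (a point): Centre of the box's inner floor, 5 mm above the table; axes as the station.
- divider_home (a point): The divider's origin when centred and home: on the ledges, 41 mm above the table, 57 mm inside the mouth; axes as the station. The ledges run the whole depth along both side walls, each 12 mm wide (x 48..60 and -60..-48), underside 35 mm and top 41 mm above the table; 96 mm free between them.
- block_top (a point): Centre of the loading block's flat top, 42 mm above the table; axes as the station. The block spans 170 mm in x and 160 mm in y (station y -165..-5). Two upright wings, tops 66 mm above the table, stand on it at the mouth and funnel from about 141 mm apart at station y -34 to 120 mm at the mouth; a board pushed in off-centre can jam on them, so steer it: it clings to what pushes it.
- divider: Flat loose dark wooden board on the loading block, 108 mm (x) by 108 mm (y) by 6 mm thick, 0.09 kg, no handle. Origin: centre of its underside; +y is the end that goes in first, its two corners notched 8 x 16 mm. Slides easily when its -y edge is pushed. The box is 12 mm wider and 6 mm deeper than it; home, its -y edge is level with the mouth or up to 6 mm inside.
- carton_a: Flat lidded cardboard carton, 48 mm (its x) by 36 mm (its y) by 28 mm high, a paper label on the lid, about 0.2 kg. Origin: centre of its underside; z up. Starts flat on the table at any yaw.
- carton_b: The other flat carton, identical to carton_a.
- tub: Small round white lidded tub, body 36 mm in diameter and 32 mm high, lid 40 mm in diameter and 10 mm thick on top: 42 mm high in all, about 0.06 kg, upright on the table. Origin: centre of its underside; z up.
- wide_tub: Wider round white lidded tub, 56 mm in diameter, 34 mm high, among the task's things, does not belong in this box; origin: centre of its underside; z up. Bystander.
- tall_carton: Tall cardboard carton 40 x 40 x 68 mm high among the task's things, does not belong in this box; origin: centre of its underside; z up. Bystander.
- jar: Amber glass jar with white lid, 48 mm in diameter, 66 mm high, among the task's things; origin: centre of its underside; z up. Bystander.
- sherd_b: Flat pottery sherd, about 66 mm across, 10 mm thick; origin: centre of its underside; z up. Bystander.
- sherd_c: Flat pottery sherd, about 80 mm across, 11 mm thick; origin: centre of its underside; z up. Bystander.
- brush: Hand brush about 170 mm long lying along its x; origin: centre of its underside; z up. Bystander.
- bottle: Clear water bottle, 64 mm in diameter, 190 mm high, standing; origin: centre of its underside; z up. Bystander.
- tape: Roll of clear tape, 90 mm outside diameter, 22 mm high, lying flat; origin: centre of its underside; z up. Bystander.
Not all that is in view belongs to the job. What is shaped like the carton_a but purple is not meant. What is shaped like the carton_b but green is not meant.

How it is judged (in metres and radians):
On the way, in this order (a step that is already met when the one before it is completed fails the run):
1. both flat cartons lie flat on the box floor, with the divider not yet in (x of carton_a in the frame of station between -0.06 and 0.06 m and y of carton_a in the frame of station between 0 and 0.114 m and z of carton_a in the frame of station between 0.001 and 0.012 m and angle between each of carton_a, carton_b's own z axis and vertical below 0.15 rad and x of carton_b in the frame of station between -0.06 and 0.06 m and y of carton_b in the frame of station between 0 and 0.114 m and z of carton_b in the frame of station between 0.001 and 0.012 m and y of divider in the frame of station below 0 m), for 0.2 s.
2. the divider is fully home on the ledges, over the cartons (y of divider in the frame of station above 0.049 m and x of divider in the frame of station between -0.012 and 0.012 m and z of divider in the frame of station between 0.036 and 0.045 m and angle between divider's own z axis and vertical below 0.06 rad and x of carton_a in the frame of station between -0.06 and 0.06 m and y of carton_a in the frame of station between 0 and 0.114 m and z of carton_a in the frame of station between 0.001 and 0.012 m and angle between each of carton_a, carton_b's own z axis and vertical below 0.15 rad and x of carton_b in the frame of station between -0.06 and 0.06 m and y of carton_b in the frame of station between 0 and 0.114 m and z of carton_b in the frame of station between 0.001 and 0.012 m), for 0.2 s.
3. the small tub stands on the divider inside the box (x of tub in the frame of station between -0.06 and 0.06 m and y of tub in the frame of station between 0 and 0.114 m and z of tub in the frame of station between 0.042 and 0.054 m and angle between tub's own z axis and vertical below 0.15 rad), for 0.2 s.
At the end, for the whole second after the job is handed in: Cartons flat (0.15 rad) on the box floor; divider on the ledges above (flat to 0.06 rad, height to 5 mm), off-centre under 12 mm, protruding under 5 mm from the mouth; the small tub upright (0.15 rad) on the divider within the box; all at rest (all of step 2 and all of step 3 and linear speed of each of carton_a, carton_b, divider, tub below 0.03 m/s); the robot touches nothing.
It fails at once if the small tub is tipped by more than 0.6 rad (angle between tub's own z axis and vertical above 0.6 rad).
It fails at once if the small tub is dropped or pressed hard on the divider (over 25 N) (contact force between tub and divider above 25 N).
It fails at once if a bystander is moved by more than 30 mm (distance of any of tall_carton, jar, wide_tub, sherd_b, sherd_c, brush, bottle, tape from where it was at the start of the episode above 0.03 m).
It also fails if it takes over 72 s, if anything falls off the work surface, if the arm or the gripper's body presses on something with over 40 N, if the wrist force passes 120 N, or if a joint passes its speed limit or range.

### The arm

A 6-joint arm with a two-finger parallel gripper is mounted at the origin on the work surface. World frame = base frame: x ahead of the robot, y to its left, z up, the work surface at z = 0. Lengths are in mm, angles in degrees, forces in N, time in s.
With the tool pointing down it reaches from about 300 to 850 mm from the base axis. Payload 4.2 kg.
Tool frame: the origin (TCP) lies at the very end of the fingers, on their centre line; the grasp point (between the pads) lies 19 mm behind it; x points along the fingers, y is the direction in which the jaws open and shut, and the axes are right-handed (so a half turn about x gives the same grasp; the last joint's range is limited). The gripper opens to 91 mm and grips with 3 to 60 N. Pads are 32 mm wide; open, the fingers measure 118 mm over their backs; the gripper's body (76 mm by 178 mm) begins 60 mm behind the grasp point.
Start: joints at [65.718, 18.312, 89.639, -0, 72.044, -1.146], TCP at [225.932, 528.774, 180.876] pointing down, gripper open.
Joint ranges: [-177.97, 177.97], [-48.28, 115.42], [12.27, 149.76], [-77.06, 257.06], [2.81, 150.46], [-146.56, 146.56]. Speed limits (degrees/s): [147.25, 147.25, 180, 180, 180, 180].

### API

Orientations are given as [roll, pitch, yaw] about the fixed x, y, z axes, in that order (R = Rz(yaw) Ry(pitch) Rx(roll)).
In Python, from workcell import sensors, grab_frame, job_done, finder gives the robot as it stands.
- The arm moves only by the tool play_rows, never from a script. Its argument "motion" is a list of rows, each a list of 5 numbers: the shift along the world's x, y, z in m, then the turn about the world's z in rad, then the opening, from 0 (shut) to 1 (fully open). In form: [[tx, ty, tz, roll, fingers], ...]. A call has exactly 8 rows; each row is the pose to reach, as a shift and turn from the pose commanded when the call began; what a row does not reach only later rows make up. A row lasts 1/12 s, in which the tool goes at most 41.7 mm and 7.16 degrees, less where a joint would pass 70% of its speed; a pose out of reach is approached as far as the arm can. A call with a gripper value outside its range is refused whole. The fingers move at their own pace and stop on an object; "squeeze" is the grip in N (left out, the last holds). Time passes only in rows, so rows that repeat a pose let the fingers close, or fill a call up. It gives the time, the measured TCP pose, the force and the opening at its end, in the units of the state.
- sensors.state(): the state, without advancing time (a new reading comes with each control period).
- grab_frame(name): name is "scene" or "side" or "wrist"; returns a dict with "img" (384x512x3 uint8, blue, green, red), "fx", "fy", "cx", "cy" (pixels), "rvec" (rotation vector, rad) and "tvec" (3), from world to camera coordinates, as OpenCV has them; the wrist camera has in their place "tool_from_camera" (4x4, takes a point from camera to tool coordinates, whose origin is the TCP and whose axes are the tool frame's). Camera axes: x right, y down, z forward; pixel columns grow to the right and rows downward; lengths in mm; the calibration is good to about 2 mm. The wrist camera is an equidistant fisheye: a pixel r from the principal point sees the ray r / f radians off the axis. A picture is of the moment at which its call begins: read the wrist's pose just before it. There is no depth.
- job_done(): hands the job in, once; it reports no verdict.
Trained networks look in a picture, given as the dict that the camera call returned (one of the last four; its "shot" number tells which), for a name from the list of things; names that differ only in an ending like _2 or _b are one class to them, and where a whole thing is asked for, a point or a joint stands for the part that bears it (a point fixed in the world has none). Each returns a list of dicts, best first, with "conf" (0 to 1); they miss things now and then, are a little off and sometimes report something else, mostly with a low value. They report only what shows in the picture. A call takes as long as a camera call. They do not tell look-alikes from the thing itself.
- finder.spot_in(picture, label): "point" ([column, row] in pixels, amid what is visible of it).
- finder.spot_point(picture, label): "point" ([column, row] in pixels: a listed point, or the origin of a listed thing).
The state is a dict: "time_s": time; "qpos": joint angles; "qvel": joint speeds; "effort": joint torques, N m; "ee_pos": TCP position; "ee_rot": TCP orientation; "force": force on the tool from outside, world axes, zero at the start; "torque": the same for the moment, N m; "gripper_width": finger opening in mm.
Only numpy, scipy, OpenCV 4.12 (cv2) and the standard library are available. Lean on these libraries where they do the work, as an engineer would, in place of code of your own. Each camera call takes 0.05 s, during which the arm holds its last target.

## Working session

There is one attempt and no reset: what is moved stays moved. The work goes in short steps, Python scripts to look and compute and a tool call to move; the robot and the scene stay as the last step left them, time stands still between calls to the robot, and variables do not carry over. Pictures are saved under pics/ and viewed, and the job is handed in when it is done.

Besides the shell and the picture viewer there is one more tool, called after "Emit:" by a JSON object that holds its "op" and its "data", one argument or row to a line. play_rows: Moves the arm, as the interface text tells. Its arguments: {"type":"object","properties":{"motion":{"type":"array","items":{"type":"array","items":{"type":"number"}}},"squeeze":{"type":"number"}},"required":["motion"]}

```bash
ls; mkdir -p pics; python3 - <<'E'
from workcell import sensors, grab_frame, finder
import cv2,numpy as np
print(sensors.state())
for n in ["scene","side","wrist"]:
    p=grab_frame(n); cv2.imwrite(f"pics/{n}0.png",p["img"]); print({k:v for k,v in p.items() if k!="img"})
E
```

```text
pics
{'time_s': 0.0, 'qpos': array([ 6.57165168e+01,  1.83524338e+01,  8.97061502e+01, -1.30363224e-03,
        7.20451110e+01, -1.14693657e+00]), 'qvel': array([-0.08730567, -0.00898978, -0.05847993, -0.07707766, -0.02682386,
        0.01980695]), 'effort': array([-3.88665849e-04, -4.12468207e+01, -2.31980646e+01,  7.25367316e-02,
        4.58641886e-02, -1.38056494e-04]), 'ee_pos': array([225.71246603, 528.22618154, 180.01413858]), 'ee_rot': array([ -90.46213988,   89.89629769, -113.59828348]), 'force': array([-0.00805322,  0.00902054,  0.25703121]), 'torque': array([ 0.01262324, -0.04360842, -0.00788702]), 'gripper_width': 90.79636830799895}
{'fx': 481.01811493069295, 'fy': 481.01811493069295, 'cx': 255.37142490757645, 'cy': 196.09998540877928, 'rvec': array([ 1.05927502,  2.50096857, -0.91603312]), 'tvec': array([ 399.75682301, -287.42823648, 1969.76340076]), 'shot': 1}
{'fx': 361.2172229220076, 'fy': 361.2172229220076, 'cx': 253.28479879011593, 'cy': 191.43946074905435, 'rvec': array([ 2.08504724, -0.8614746 ,  0.43449298]), 'tvec': array([-409.92853424,  284.01412682,  690.26607854]), 'shot': 2}
{'fx': 297.3186396354542, 'fy': 297.3186396354542, 'cx': 254.30852550535153, 'cy': 194.34869385691442, 'tool_from_camera': array([[ 4.02346871e-04, -2.33762271e-01,  9.72293700e-01,
        -2.03638795e+02],
       [ 9.99999782e-01,  6.03482433e-04, -2.68720613e-04,
         1.05608687e+00],
       [-5.23945427e-04,  9.72293596e-01,  2.33762463e-01,
        -6.44484050e+01],
       [ 0.00000000e+00,  0.00000000e+00,  0.00000000e+00,
         1.00000000e+00]]), 'shot': 3}
```

View pics/scene0.png

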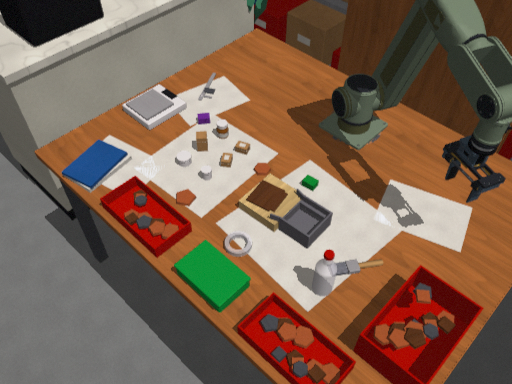

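View pics/side0.png

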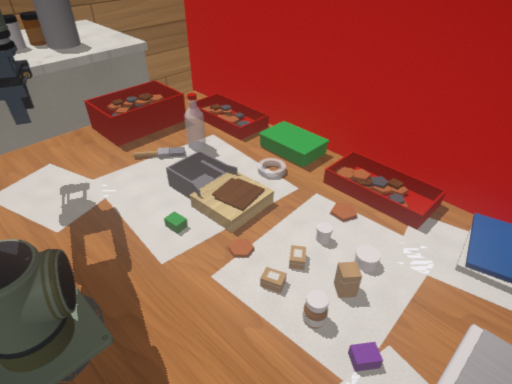

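View pics/wrist0.png

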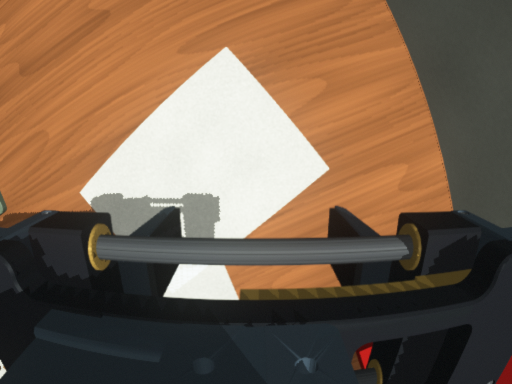

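```bash
cat > h.py <<'E'
import cv2,numpy as np
from scipy.spatial.transform import Rotation as Ro
from workcell import sensors, grab_frame, finder, job_done
def Rot(rpy): return Ro.from_euler('xyz',rpy,degrees=True).as_matrix()
def grab(n,save=None):
    st=sensors.state()
    p=grab_frame(n)
    if n=="wrist":
        R=Rot(st["ee_rot"]); T=np.eye(4); T[:3,:3]=R; T[:3,3]=st["ee_pos"]
        p["wc"]=T@p["tool_from_camera"]
    if save: cv2.imwrite(f"pics/{save}.png",p["img"])
    return p
def ray(p,px):
    u=np.array(px,float)
    if "wc" in p:
        d=np.array([(u[0]-p["cx"])/p["fx"],(u[1]-p["cy"])/p["fy"]]); th=np.linalg.norm(d)
        v=np.array([*(d/th*np.sin(th) if th>0 else d),np.cos(th)])
        return p["wc"][:3,3],p["wc"][:3,:3]@v
    R=cv2.Rodrigues(p["rvec"])[0]; t=np.array(p["tvec"])
    return -R.T@t, R.T@np.array([(u[0]-p["cx"])/p["fx"],(u[1]-p["cy"])/p["fy"],1])
def onz(p,px,z):
    o,d=ray(p,px); return o+d*(z-o[2])/d[2]
def proj(p,X):
    X=np.asarray(X,float)
    if "wc" in p:
        c=np.linalg.inv(p["wc"])@np.array([*X,1]); th=np.arctan2(np.hypot(c[0],c[1]),c[2]); r=np.hypot(c[0],c[1])
        return np.array([p["cx"]+p["fx"]*th*c[0]/r,p["cy"]+p["fy"]*th*c[1]/r])
    R=cv2.Rodrigues(p["rvec"])[0]; c=R@X+np.array(p["tvec"]); return np.array([p["cx"]+p["fx"]*c[0]/c[2],p["cy"]+p["fy"]*c[1]/c[2]])
Z=dict(station=0,box_floor=5,divider_home=41,block_top=42,divider=42)
E
python3 - <<'E'
from h import *
for n in ["scene","side"]:
    p=grab(n)
    for l in ["station","box_floor","divider_home","block_top","divider","carton_a","tub","wide_tub","tall_carton","jar","sherd_b","brush","bottle","tape"]:
        r=finder.spot_point(p,l)
        for q in r[:4]: print(n,l,round(q["conf"],2),np.round(q["point"]),np.round(onz(p,q["point"],Z.get(l,0))))
E
```

```text
scene station 0.82 [288. 217.] [540. 120.  -0.]
scene box_floor 0.85 [304. 228.] [540. 195.   5.]
scene box_floor 0.59 [237. 243.] [741.  75.   5.]
scene box_floor 0.36 [229. 162.] [ 502. -211.    5.]
scene divider_home 0.6 [304. 219.] [535. 184.  41.]
scene block_top 0.64 [273. 198.] [539.  50.  42.]
scene divider 0.79 [268. 198.] [550.  38.  42.]
scene carton_a 0.63 [230. 162.] [ 495. -212.    0.]
scene carton_a 0.46 [309. 186.] [377.  81.   0.]
scene carton_a 0.45 [206. 122.] [ 405. -445.    0.]
scene carton_a 0.43 [240. 149.] [ 418. -234.    0.]
scene tub 0.64 [207. 178.] [ 613. -213.    0.]
scene wide_tub 0.61 [181. 163.] [ 627. -342.    0.]
scene tall_carton 0.54 [201. 150.] [ 528. -338.    0.]
scene jar 0.53 [220. 134.] [ 411. -354.    0.]
scene sherd_b 0.66 [259. 165.] [ 429. -122.    0.]
scene sherd_b 0.59 [183. 196.] [ 731. -209.    0.]
scene sherd_b 0.29 [274. 200.] [515.  36.   0.]
scene brush 0.97 [359. 267.] [533. 416.   0.]
scene brush 0.16 [221. 138.] [ 428. -335.    0.]
scene bottle 0.67 [325. 289.] [670. 389.   0.]
scene tape 0.72 [238. 243.] [737.  75.   0.]
side s
[... 310 characters left out ...]
 155.] [507. 349.  42.]
side divider 0.28 [198. 182.] [504. 148.  42.]
side carton_a 0.78 [296. 259.] [ 510. -215.    0.]
side carton_a 0.78 [269. 284.] [ 409. -221.    0.]
side carton_a 0.72 [176. 226.] [374.  82.   0.]
side carton_a 0.71 [362. 360.] [ 403. -458.    0.]
side tub 0.62 [319. 242.] [ 594. -219.    0.]
side wide_tub 0.68 [368. 265.] [ 615. -345.    0.]
side tall_carton 0.85 [343. 289.] [ 515. -342.    0.]
side jar 0.57 [314. 319.] [ 409. -343.    0.]
side sherd_b 0.58 [343. 213.] [ 729. -199.    0.]
side brush 0.58 [159. 154.] [544. 417.   0.]
side bottle 0.84 [194. 146.] [663. 376.   0.]
side tape 0.95 [270. 169.] [747.  89.   0.]
side tape 0.75 [366. 263.] [ 614. -339.    0.]
```

```bash
python3 - <<'E'
from h import *
st=sensors.state();R=Rot(st["ee_rot"]);print(R.round(3))
p=grab("wrist");print(p["wc"].round(3))
E
```

```text
[[ 0.     0.393  0.92 ]
 [ 0.     0.92  -0.393]
 [-1.     0.     0.   ]]
[[ 3.92000e-01  8.94000e-01  2.15000e-01  1.67100e+02]
 [ 9.20000e-01 -3.81000e-01 -9.20000e-02  5.55050e+02]
 [-0.00000e+00  2.34000e-01 -9.72000e-01  3.84517e+02]
 [ 0.00000e+00  0.00000e+00  0.00000e+00  1.00000e+00]]
```

Emit:
{"op": "play_rows", "data": {
  "motion": [
    [0.02,-0.03,0.01,0.025,1],
    [0.04,-0.06,0.02,0.05,1],
    [0.065,-0.1,0.03,0.075,1],
    [0.09,-0.135,0.04,0.1,1],
    [0.11,-0.17,0.05,0.125,1],
    [0.135,-0.2,0.06,0.15,1],
    [0.155,-0.235,0.07,0.175,1],
    [0.18,-0.27,0.075,0.2,1]
  ]
}}

```text
time_s: 2.37
ee_pos: [401.8, 264.4, 256.2]
ee_rot: [48.8, 89.9, 37.3]
force: [0.7, -0.2, 0.1]
gripper_width: 91.0
```

Emit:
{"op": "play_rows", "data": {
  "motion": [
    [0.025,-0.035,0.01,0.025,1],
    [0.05,-0.07,0.02,0.05,1],
    [0.075,-0.11,0.03,0.075,1],
    [0.1,-0.15,0.04,0.1,1],
    [0.12,-0.185,0.05,0.125,1],
    [0.145,-0.22,0.06,0.15,1],
    [0.17,-0.26,0.07,0.175,1],
    [0.194,-0.299,0.075,0.203,1]
  ]
}}

```text
time_s: 3.03
ee_pos: [579.6, -8.8, 326.2]
ee_rot: [10.2, 89.9, 10.2]
force: [0.8, 0.9, 0.2]
gripper_width: 91.3
```

```bash
python3 - <<'E'
from h import *
print(sensors.state()); p=grab("wrist","w1")
for l in ["station","box_floor","divider_home","block_top","divider","carton_a","tub"]:
    for q in finder.spot_point(p,l)[:4]: print(l,round(q["conf"],2),np.round(q["point"]),np.round(onz(p,q["point"],Z.get(l,0))))
E
```

```text
{'time_s': 3.0333, 'qpos': array([-2.01539125e+00,  1.58272813e+01,  7.27284136e+01,  2.04073612e-02,
        9.13499703e+01, -9.20359840e+01]), 'qvel': array([-41.75393237,  25.40939442, -43.90545556,   0.24952209,
        18.59342091, -60.76604592]), 'effort': array([ 1.97976887e+00, -4.35716772e+01, -2.25709534e+01, -2.41923770e-01,
        1.81945553e-02,  8.78081694e-01]), 'ee_pos': array([579.56697759,  -8.75629711, 326.22092143]), 'ee_rot': array([10.16689685, 89.90348438, 10.1879872 ]), 'force': array([0.76537896, 0.9480274 , 0.21644871]), 'torque': array([ 0.07632808, -0.03166887,  0.0067574 ]), 'gripper_width': 91.25785057114447}
station 0.58 [332. 136.] [535. 133.   0.]
station 0.29 [ 92. 181.] [ 615. -336.    0.]
box_floor 0.78 [360. 135.] [530. 186.   5.]
divider_home 0.7 [370. 136.] [530. 191.  41.]
block_top 0.61 [206.  79.] [440. -88.  42.]
divider 0.58 [279. 142.] [545.  32.  42.]
divider 0.45 [304. 245.] [727.  82.  42.]
carton_a 0.83 [40. 87.] [ 409. -464.    0.]
carton_a 0.83 [306.  52.] [382.  83.   0.]
carton_a 0.76 [140. 125.] [ 511. -220.    0.]
carton_a 0.59 [141.  75.] [ 416. -218.    0.]
tub 0.72 [145. 174.] [ 605. -216.    0.]
```

View pics/w1.png

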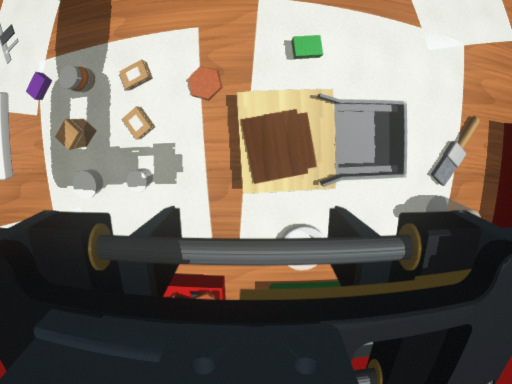

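```bash
python3 - <<'E'
from h import *
import pickle
grab("wrist")
print(sensors.state()["ee_pos"],sensors.state()["qvel"].round(1)); p=grab("wrist","w2"); pickle.dump(p,open("w2.pkl","wb"))
i=p["img"]
cv2.imwrite("pics/w2a.png",cv2.resize(i[60:220,215:415],None,fx=4,fy=4,interpolation=cv2.INTER_CUBIC)[:600])
cv2.imwrite("pics/w2b.png",cv2.resize(i[40:200,20:220],None,fx=4,fy=4,interpolation=cv2.INTER_CUBIC)[:600])
E
```

```text
[577.91818319  -5.57400769 325.26249396] [-0.1 -0.  -0.1 -0.1  0.  -0.1]
```

View pics/w2a.png

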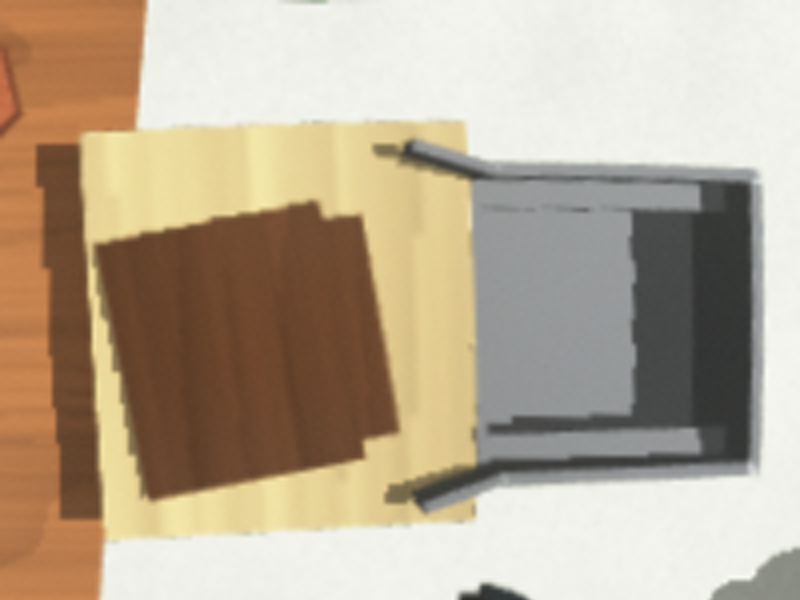

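View pics/w2b.png

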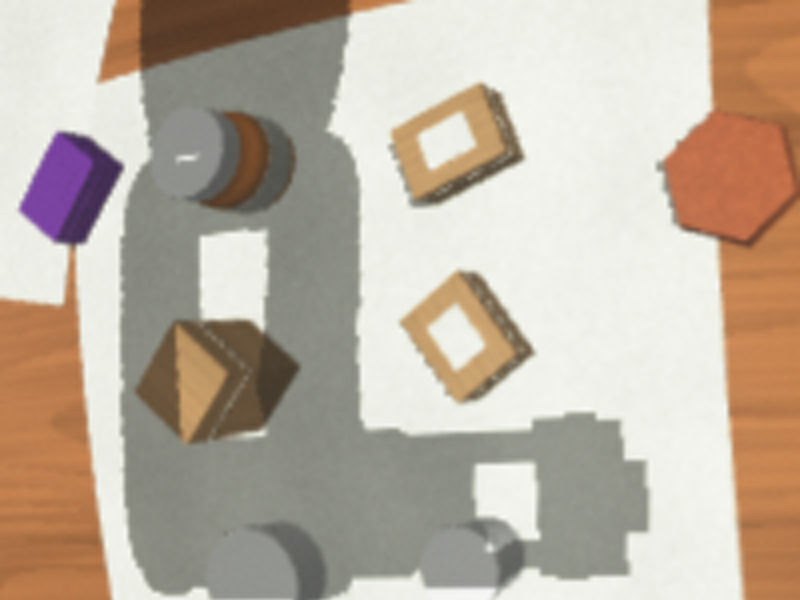

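```bash
python3 - <<'E'
from h import *
import pickle
p=pickle.load(open("w2.pkl","rb"))
def f(o,L,z):
    r=[]
    for c in L:
        u=[o[0]+(c[0]+.5)/4-.5,o[1]+(c[1]+.5)/4-.5]; r.append(onz(p,u,z)[:2])
    r=np.array(r); return r
A=(215,60);B=(20,40)
b=f(A,[(82,132),(467,121),(475,518),(105,541)],42); print("block",b.round(1).tolist(), np.linalg.norm(np.roll(b,-1,0)-b,axis=1), b.mean(0))
k=f(A,[(757,172),(752,472)],66); print("back",k.round(1).tolist(),np.linalg.norm(k[0]-k[1]),k.mean(0))
d=f(A,[(96,243),(150,500),(364,458),(400,432),(362,215),(318,203)],48);print("div",d.round(1).tolist(),np.linalg.norm(np.roll(d,-1,0)-d,axis=1).round(1))
for n,L in dict(c1=[(392,130),(484,84),(506,152),(415,200)],c2=[(400,322),(462,270),(523,345),(462,402)]).items():
    q=f(B,L,28);print(n,q.round(1).tolist(),np.linalg.norm(np.roll(q,-1,0)-q,axis=1).round(1),q.mean(0),[np.degrees(np.arctan2(*(q[(i+1)%4]-q[i])[::-1])).round(1) for i in range(4)])
print(f(B,[(447,142),(459,338)],28))
print("tub",f(B,[(460,556)],42))
E
```

```text
block [[461.6, -36.3], [453.2, 122.0], [621.3, 130.8], [631.7, -27.6]] [158.4832293  168.39366086 158.79366416 170.30648177] [541.95488007  47.24834116]
back [[466.5, 245.5], [594.9, 250.9]] 128.5464663797409 [530.69461956 248.17230392]
div [[507.5, -30.3], [612.8, -8.6], [594.8, 79.9], [583.7, 94.8], [494.8, 76.8], [490.4, 58.8]] [107.6  90.4  18.5  90.7  18.6  90.7]
c1 [[409.7, -249.8], [393.5, -204.5], [425.8, -193.3], [443.4, -237.6]] [48.1 34.1 47.7 35.8] [ 418.08681855 -221.3234047 ] [np.float64(109.6), np.float64(19.1), np.float64(-68.4), np.float64(-160.1)]
c2 [[498.0, -246.0], [477.0, -214.5], [511.9, -185.9], [535.7, -216.2]] [37.9 45.2 38.5 48. ] [ 505.66503898 -215.64410708] [np.float64(123.8), np.float64(39.2), np.float64(-51.9), np.float64(-141.7)]
[[ 418.39720032 -221.95171292]
 [ 507.14898094 -216.60483833]]
tub [[ 602.65675075 -215.61128334]]
```

```bash
cat >> h.py <<'E'
def pose():
    s=sensors.state();R=Rot(s["ee_rot"]); return s["time_s"],np.round(s["ee_pos"],1),round(float(np.degrees(np.arctan2(R[1,1],R[0,1]))),2),np.round(s["force"],1),round(float(s["gripper_width"]),1)
SO=np.array([537.3,130.5]);SY=np.radians(3.1);EX=np.array([np.cos(SY),np.sin(SY)]);EY=np.array([-EX[1],EX[0]])
def s2w(x,y): return SO+x*EX+y*EY
def w2s(P): d=np.array(P[:2])-SO; return np.array([d@EX,d@EY])
def delta(x,y,z,yaw):
    t,P,Y,f,g=pose(); print(t,P,Y,f,g); print("delta",((np.array([x,y,z])-P)/1000).round(4),"turn",round(float(np.radians(yaw-Y)),4))
E
python3 -c "
from h import *
delta(418,-221.7,4,110)
print(s2w(0,28),s2w(0,80))"
```

```text
3.5333 [578.   -5.7 325.3] 90.06 [-0.3  0.5 -0.3] 91.3
delta [-0.16   -0.216  -0.3213] turn 0.348
[535.78579324 158.45902677] [532.97369496 210.38293363]
```

Emit:
{"op": "play_rows", "data": {
  "motion": [
    [-0.02,-0.027,-0.02,0.05,0.75],
    [-0.04,-0.054,-0.045,0.1,0.75],
    [-0.06,-0.081,-0.07,0.15,0.75],
    [-0.08,-0.108,-0.095,0.2,0.75],
    [-0.1,-0.135,-0.12,0.25,0.75],
    [-0.12,-0.162,-0.145,0.3,0.75],
    [-0.14,-0.189,-0.17,0.33,0.75],
    [-0.16,-0.216,-0.195,0.348,0.75]
  ]
}}

```text
time_s: 4.2
ee_pos: [418.3, -222.1, 130.4]
ee_rot: [-45.9, 89.9, -25.8]
force: [-0.2, 0.8, 0.1]
gripper_width: 68.4
```

```bash
python3 -c "
from h import *
p=grab('wrist','w3')
delta(418,-221.7,4,110)"
```

```text
4.25 [ 411.6 -224.3  125.7] 109.94 [-4.7 -1.6 -2.5] 68.4
delta [ 0.0064  0.0026 -0.1217] turn 0.001
```

View pics/w3.png

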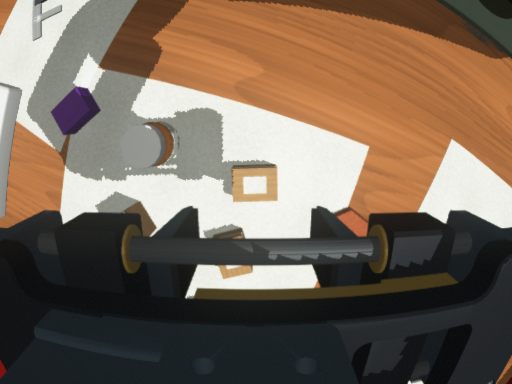

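```bash
python3 -c "
from h import *
p=grab('wrist','w4')
for q in finder.spot_point(p,'carton_a')[:4]: print(q)
cv2.imwrite('pics/w4c.png',cv2.resize(p['img'][140:240,180:330],None,fx=4,fy=4,interpolation=cv2.INTER_CUBIC))
import pickle;pickle.dump(p,open('w4.pkl','wb'))
delta(418,-221.7,4,110)"
```

```text
{'point': [81.1, 117.5], 'conf': 0.82}
{'point': [255.7, 190.9], 'conf': 0.76}
{'point': [342.7, 239.3], 'conf': 0.69}
{'point': [233.6, 257.6], 'conf': 0.62}
4.35 [ 417.  -221.8  129.6] 109.72 [ 0.5  0.3 -0. ] 68.5
delta [ 1.000e-03  1.000e-04 -1.256e-01] turn 0.0049
```

View pics/w4c.png

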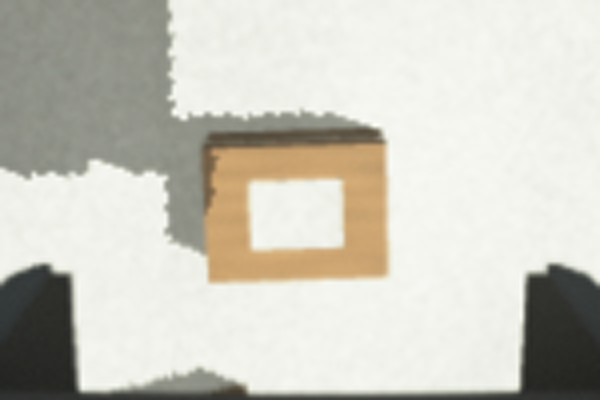

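```bash
python3 -c "
from h import *
import pickle;p=pickle.load(open('w4.pkl','rb'))
print(onz(p,(253.6,193.2),28), p['wc'][:3,3])
a=onz(p,(180+209/4,140+282/4),28);b=onz(p,(180+387/4,140+276/4),28);print(a,b,np.degrees(np.arctan2(*(b-a)[1::-1])),np.linalg.norm(a-b))
delta(418,-221.7,4,110)"
```

```text
[ 417.45788125 -222.3426464    28.        ] [ 353.62762686 -246.149789    329.94542572]
[ 442.78330921 -237.18328878   28.        ] [ 425.21727876 -193.49557185   28.        ] 111.90415566928588 47.08696247993055
4.35 [ 417.  -221.8  129.6] 109.72 [ 0.5  0.3 -0. ] 68.5
delta [ 1.000e-03  1.000e-04 -1.256e-01] turn 0.0049
```

Emit:
{"op": "play_rows", "data": {
  "motion": [
    [0,0,-0.02,0.02,0.75],
    [0,0,-0.045,0.02,0.75],
    [0,0,-0.07,0.02,0.75],
    [0,0,-0.09,0.02,0.75],
    [0,0,-0.105,0.02,0.75],
    [0,0,-0.117,0.02,0.75],
    [0,0,-0.125,0.02,0.75],
    [0,0,-0.125,0.02,0.75]
  ],
  "squeeze": 20
}}

```text
time_s: 5.02
ee_pos: [419.9, -220.8, 5.5]
ee_rot: [113.1, 89.9, 134.2]
force: [0.3, -0.8, 0.2]
gripper_width: 68.2
```

Emit:
{"op": "play_rows", "data": {
  "motion": [
    [0,0,0,0,0.3],
    [0,0,0,0,0.3],
    [0,0,0,0,0.3],
    [0,0,0,0,0.3],
    [0,0,0,0,0.3],
    [0,0,0.01,0,0.3],
    [0,0,0.035,0,0.3],
    [0,0,0.06,0,0.3]
  ],
  "squeeze": 20
}}

```text
time_s: 5.68
ee_pos: [418.4, -221.5, 66.2]
ee_rot: [127.8, 89.8, 148.8]
force: [0.4, -0.0, 0.3]
gripper_width: 27.4
```

```bash
python3 -c "
from h import *
p=s2w(0,82);print(p)
delta(*p,85,3.1)"
```

```text
[532.86553734 212.38000697]
5.6833 [ 418.4 -221.5   66.2] 111.02 [ 0.4 -0.   0.3] 27.4
delta [0.1145 0.4339 0.0188] turn -1.8836
```

```bash
python3 -c "
from h import *
grab('wrist','w5'); p=grab('side','s5')
cv2.imwrite('pics/s5c.png',cv2.resize(p['img'][200:380,200:420],None,fx=3,fy=3))"
```

```text
(no output)
```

View pics/w5.png

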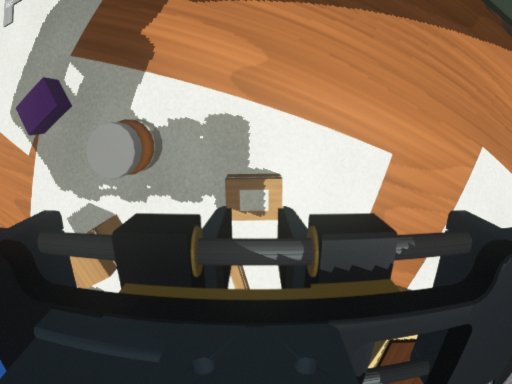

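View pics/s5c.png

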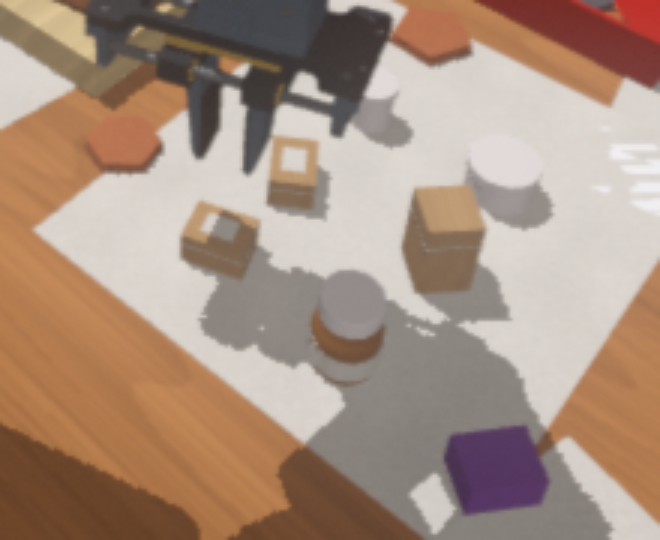

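```bash
python3 -c "
from h import *
p=grab('wrist','w6');print(pose())
for q in finder.spot_point(p,'carton_a')[:4]: print(q, onz(p,q['point'],0))
cv2.imwrite('pics/w6c.png',cv2.resize(p['img'][140:240,180:330],None,fx=4,fy=4,interpolation=cv2.INTER_CUBIC))
s=grab('side'); print(proj(s,sensors.state()['ee_pos']), proj(p,sensors.state()['ee_pos']))
import pickle;pickle.dump(p,open('w6.pkl','wb'))
"
```

```text
(5.8333, array([ 420.7, -222.8,   67.8]), 111.02, array([-0.2, -0.3, -1.2]), 27.5)
{'point': [232.5, 268.9], 'conf': 0.94} [ 506.252391   -215.74862099    0.        ]
{'point': [260.0, 188.3], 'conf': 0.78} [ 416.71099312 -220.34264463    0.        ]
{'point': [55.6, 100.5], 'conf': 0.66} [ 404.34244344 -458.57311023    0.        ]
[273.72562817 262.01298396] [258.26240858 209.9959182 ]
```

View pics/w6c.png

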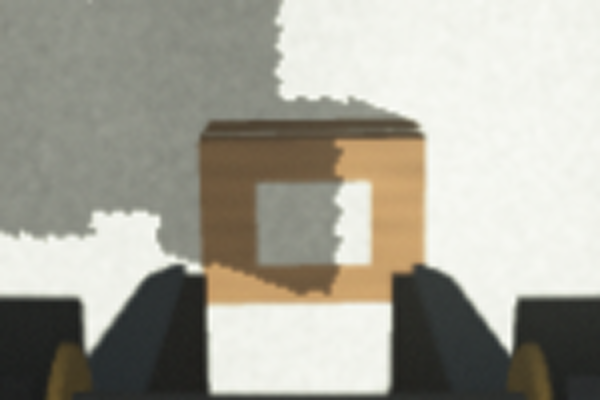

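```bash
python3 -c "
from h import *
P=sensors.state()['ee_pos']
for n in ['side','scene']:
    p=grab(n); u=proj(p,P); u3=proj(p,P+[0,0,25]); print(n,u,u3)
    i=p['img'].copy(); x0,y0=int(u[0])-50,int(u[1])-60
    c=cv2.resize(i[y0:y0+100,x0:x0+100],None,fx=6,fy=6,interpolation=cv2.INTER_CUBIC)
    for q,col in ((u,(0,0,255)),(u3,(255,0,0))): cv2.circle(c,(int((q[0]-x0)*6),int((q[1]-y0)*6)),5,col,-1)
    cv2.imwrite(f'pics/{n}7.png',c)
print(sensors.state()['qpos'])
"
```

```text
side [273.72562817 262.01298396] [274.20410643 253.82813723]
scene [242.11463669 138.24298807] [242.01039384 133.31329321]
[-2.92869139e+01  1.57517001e+01  1.12165212e+02  4.15277258e-03
  5.22229790e+01 -1.40321129e+02]
```

View pics/side7.png

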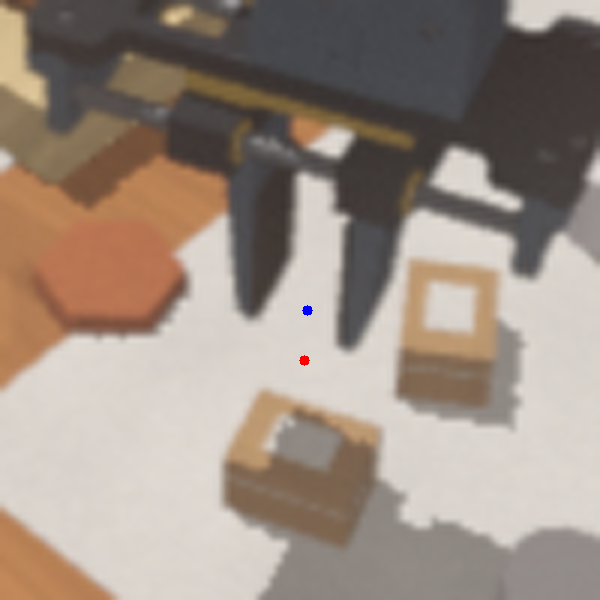

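View pics/scene7.png

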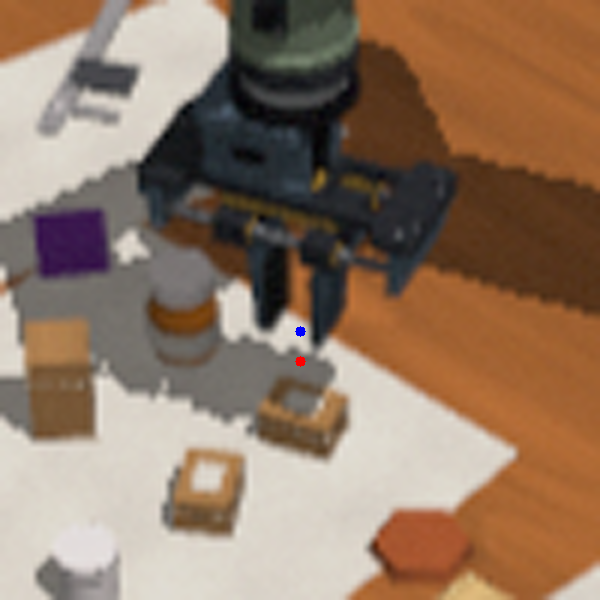

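Emit:
{"op": "play_rows", "data": {
  "motion": [
    [-0.001,0.001,0,0,0.75],
    [-0.001,0.001,0,0,0.75],
    [-0.001,0.001,0,0,0.75],
    [-0.001,0.001,-0.015,0,0.75],
    [-0.001,0.001,-0.03,0,0.75],
    [-0.001,0.001,-0.045,0,0.75],
    [-0.001,0.001,-0.056,0,0.75],
    [-0.001,0.001,-0.064,0,0.75]
  ]
}}

```text
time_s: 6.7
ee_pos: [417.7, -220.6, 0.7]
ee_rot: [128.0, 89.9, 149.0]
force: [-0.3, 1.0, -0.5]
gripper_width: 68.4
```

```bash
python3 -c "
from h import *
for n in ['side','scene']:
    p=grab(n);P=sensors.state()['ee_pos']; u=proj(p,P); u3=proj(p,P+[0,0,15]); print(n,u,u3)
    i=p['img'].copy(); x0,y0=int(u[0])-50,int(u[1])-60
    c=cv2.resize(i[y0:y0+100,x0:x0+100],None,fx=6,fy=6,interpolation=cv2.INTER_CUBIC)
    for q,col in ((u,(0,0,255)),(u3,(255,0,0))): cv2.circle(c,(int((q[0]-x0)*6),int((q[1]-y0)*6)),3,col,-1)
    cv2.imwrite(f'pics/{n}8.png',c)
print(pose())
"
```

```text
side [271.52073992 282.15989787] [271.7660978  277.76202018]
scene [242.8756876  150.55649267] [242.81973851 147.76518597]
(6.8, array([ 417.4, -220.4,    0.8]), 111.04, array([-0.1, -0.1, -0.1]), 68.5)
```

View pics/side8.png

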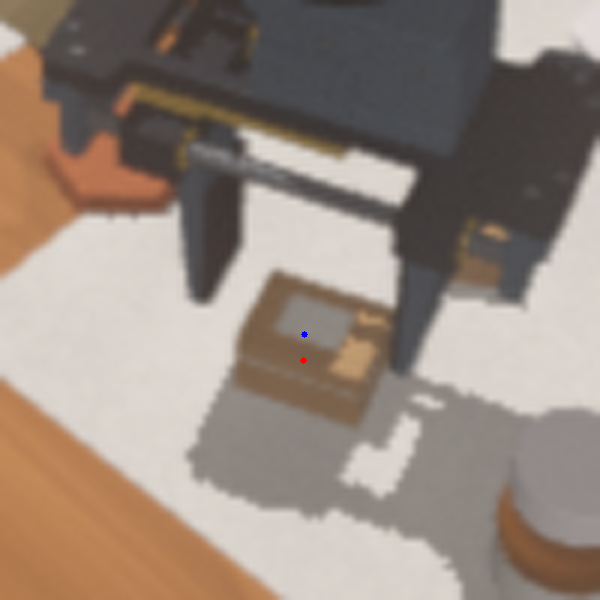

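View pics/scene8.png

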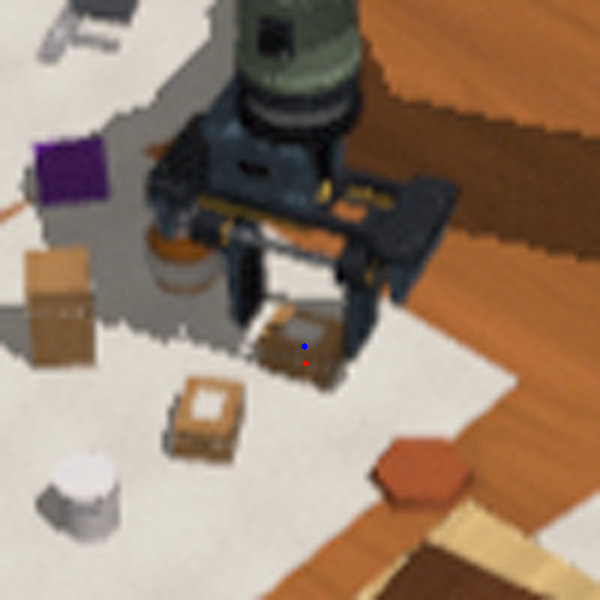

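Emit:
{"op": "play_rows", "data": {
  "motion": [
    [0,0,-0.001,0,0.75],
    [0,0,-0.002,0,0.75],
    [0,0,-0.003,0,0.75],
    [0,0,-0.004,0,0.75],
    [0,0,-0.005,0,0.75],
    [0,0,-0.006,0,0.75],
    [0,0,-0.007,0,0.75],
    [0,0,-0.008,0,0.75]
  ]
}}

```text
time_s: 7.47
ee_pos: [418.3, -220.9, -6.0]
ee_rot: [-1.1, 90.0, 19.9]
force: [-0.4, -0.2, -0.4]
gripper_width: 68.4
```

Emit:
{"op": "play_rows", "data": {
  "motion": [
    [0,0,-0.001,0,0.4],
    [0,0,-0.001,0,0.4],
    [0,0,-0.001,0,0.4],
    [0,0,-0.001,0,0.4],
    [0,0,-0.001,0,0.4],
    [0,0,-0.001,0,0.4],
    [0,0,-0.001,0,0.4],
    [0,0,-0.001,0,0.4]
  ],
  "squeeze": 25
}}

```text
time_s: 8.13
ee_pos: [418.4, -221.0, -7.0]
ee_rot: [-12.6, 90.0, 8.5]
force: [1.4, -0.8, -1.3]
gripper_width: 47.1
```

```bash
python3 -c "
from h import *
for n in ['side']:
    p=grab(n);P=sensors.state()['ee_pos']; u=proj(p,P); 
    i=p['img'].copy(); x0,y0=int(u[0])-50,int(u[1])-60
    c=cv2.resize(i[y0:y0+100,x0:x0+100],None,fx=6,fy=6,interpolation=cv2.INTER_CUBIC)
    cv2.imwrite(f'pics/{n}9.png',c)
grab('wrist','w9')
print(pose())
"
```

```text
(8.2333, array([ 418.3, -220.9,   -7. ]), 111.04, array([ 0.4, -0.4, -0.7]), 47.5)
```

View pics/side9.png

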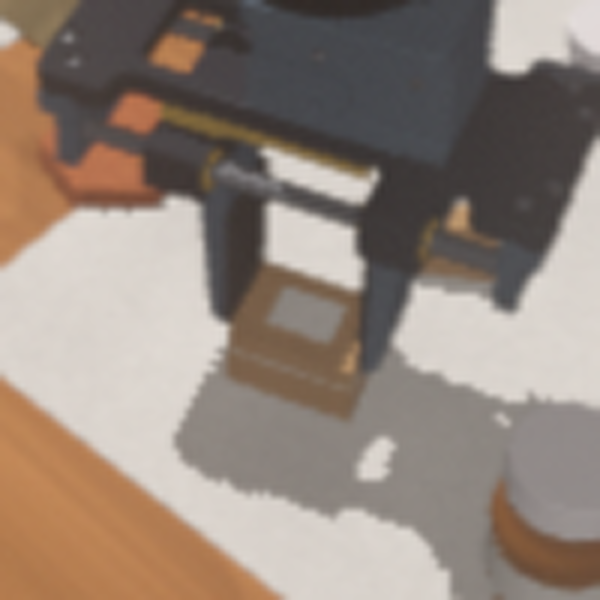

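Emit:
{"op": "play_rows", "data": {
  "motion": [
    [0,0,0.005,0,0.4],
    [0,0,0.015,0,0.4],
    [0,0,0.03,0,0.4],
    [0.005,0.015,0.05,-0.05,0.4],
    [0.01,0.03,0.07,-0.15,0.4],
    [0.015,0.05,0.085,-0.25,0.4],
    [0.02,0.075,0.1,-0.37,0.4],
    [0.025,0.1,0.11,-0.49,0.4]
  ]
}}

```text
time_s: 8.9
ee_pos: [443.7, -120.1, 104.6]
ee_rot: [-0.8, 89.9, -8.2]
force: [1.4, 0.7, -2.7]
gripper_width: 47.0
```

```bash
python3 -c "
from h import *
for n in ['side']:
    p=grab(n);P=sensors.state()['ee_pos']; u=proj(p,P); 
    i=p['img'].copy(); x0,y0=int(u[0])-50,int(u[1])-60
    c=cv2.resize(i[y0:y0+100,x0:x0+100],None,fx=6,fy=6,interpolation=cv2.INTER_CUBIC)
    cv2.imwrite(f'pics/{n}10.png',c)
    print(u-[x0,y0])
delta(*s2w(0,82),90,3.1)
"
```

```text
[50.70389807 60.34264284]
8.95 [ 445.1 -116.4  105.9] 82.31 [ 0.8  3.4 -0.4] 47.3
delta [ 0.0878  0.3288 -0.0159] turn -1.3825
```

View pics/side10.png

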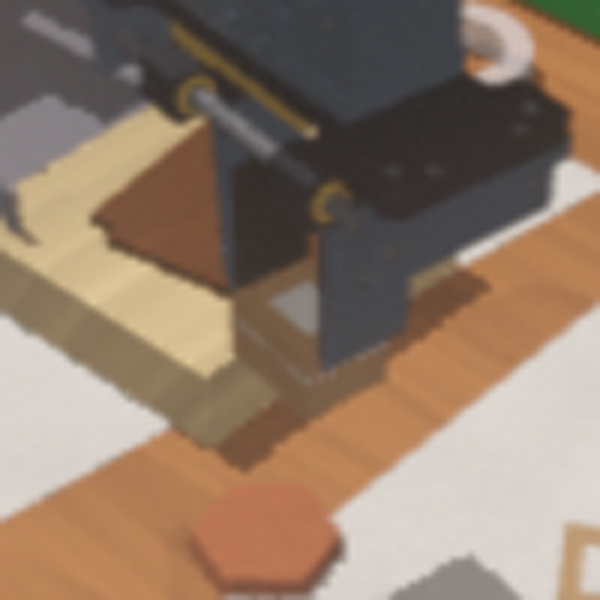

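```bash
python3 -c "
from h import *
import pickle
D={}
for n in ['side','scene']:
    p=grab(n);D[n]=p
    i=p['img']; x0,y0=(150,130) if n=='side' else (190,130)
    w=130
    cv2.imwrite(f'pics/{n}11.png',cv2.resize(i[y0:y0+120,x0:x0+150],None,fx=5,fy=5,interpolation=cv2.INTER_CUBIC))
D['P']=sensors.state();D['w']=grab('wrist','w11')
pickle.dump(D,open('D11.pkl','wb'));print(pose())
"
```

```text
(9.1, array([ 443.1, -120.6,  103.2]), 83.16, array([-0.5, -1. , -1.6]), 47.1)
```

View pics/side11.png

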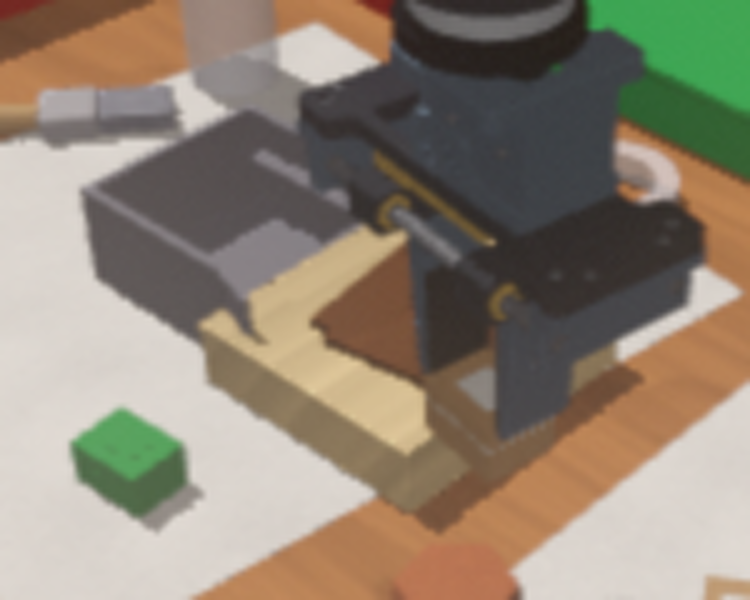

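View pics/scene11.png

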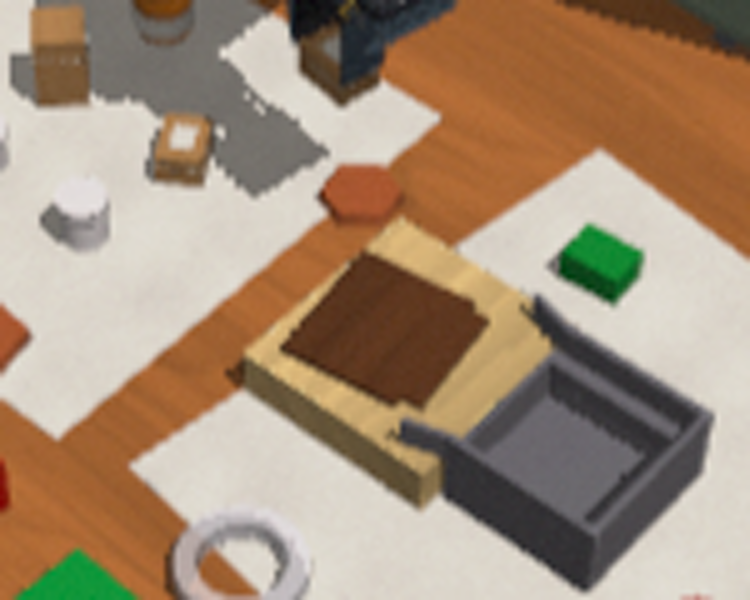

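View pics/w11.png

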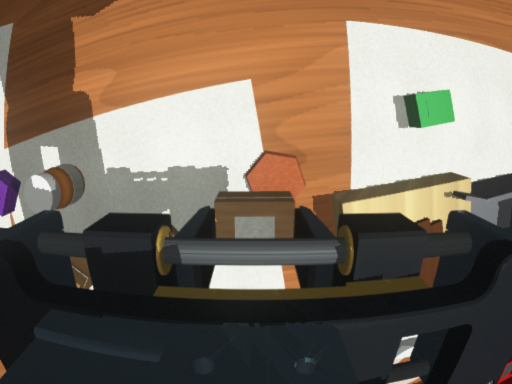

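```bash
python3 -c "
from h import *
import pickle
D=pickle.load(open('D11.pkl','rb'))
def g(n,o,L,z):
    for c in L: 
        w=onz(D[n],(o[0]+(c[0]+.5)/5-.5,o[1]+(c[1]+.5)/5-.5),z); print(n,c,z,w.round(1),w2s(w).round(1))
g('scene',(190,130),[(400,218),(245,358),(428,470)],42)
g('scene',(190,130),[(712,416),(590,530)],66)
g('scene',(190,130),[(283,345),(365,253),(425,408),(488,322)],48)
g('side',(150,130),[(205,328),(410,455)],42)
g('side',(150,130),[(85,190)],66)
g('side',(150,130),[(97,278)],0)
print('w4 vs: c2 label'); g('scene',(190,130),[(183,136)],28)
"
```

```text
scene (400, 218) 42 [462.2 -38.4  42. ] [ -84.2 -164.6]
scene (245, 358) 42 [632.9 -25.2  42. ] [  87.1 -160.6]
scene (428, 470) 42 [616.3 130.   42. ] [78.9 -4.8]
scene (712, 416) 66 [466.3 246.1  66. ] [-64.6 119.3]
scene (590, 530) 66 [593.7 247.8  66. ] [ 62.7 114.1]
scene (283, 345) 48 [610.  -11.1  48. ] [  64.9 -145.3]
scene (365, 253) 48 [508.7 -29.4  48. ] [ -37.2 -158.1]
scene (425, 408) 48 [582.7  96.2  48. ] [ 43.5 -36.7]
scene (488, 322) 48 [496.1  76.   48. ] [-44.1 -52.1]
side (205, 328) 42 [451.3 112.7  42. ] [-86.8 -13.1]
side (410, 455) 42 [461.  -42.2  42. ] [ -85.6 -168.4]
side (85, 190) 66 [464.3 239.9  66. ] [-67.  113.2]
side (97, 278) 0 [465.  244.4   0. ] [-66.  117.7]
w4 vs: c2 label
scene (183, 136) 28 [ 504.5 -221.6   28. ] [ -51.8 -349.8]
```

Emit:
{"op": "play_rows", "data": {
  "motion": [
    [0.006,0.02,0,-0.12,0.4],
    [0.012,0.045,0,-0.24,0.4],
    [0.02,0.075,0,-0.36,0.4],
    [0.03,0.105,0,-0.48,0.4],
    [0.038,0.135,0,-0.6,0.4],
    [0.045,0.165,0,-0.72,0.4],
    [0.053,0.195,0,-0.84,0.4],
    [0.06,0.22,0,-0.96,0.4]
  ]
}}

```text
time_s: 9.77
ee_pos: [503.2, 99.8, 102.1]
ee_rot: [-107.7, 89.9, -170.0]
force: [-0.7, -0.6, -1.7]
gripper_width: 47.1
```

Emit:
{"op": "play_rows", "data": {
  "motion": [
    [0.006,0.025,0,-0.12,0.4],
    [0.012,0.05,0,-0.24,0.4],
    [0.018,0.075,0,-0.36,0.4],
    [0.024,0.1,0,-0.43,0.4],
    [0.029,0.119,0,-0.435,0.4],
    [0.029,0.119,0,-0.435,0.4],
    [0.029,0.119,0,-0.435,0.4],
    [0.029,0.119,0,-0.435,0.4]
  ]
}}

```text
time_s: 10.43
ee_pos: [531.8, 216.5, 102.0]
ee_rot: [-57.8, 89.8, -144.8]
force: [0.1, -0.8, -2.4]
gripper_width: 46.9
```

```bash
python3 -c "
from h import *
w=grab('wrist','w12')
P=sensors.state()['ee_pos']
p=grab('scene'); u=proj(p,P); x0,y0=int(u[0])-50,int(u[1])-50
cv2.imwrite('pics/scene12.png',cv2.resize(p['img'][y0:y0+100,x0:x0+100],None,fx=6,fy=6,interpolation=cv2.INTER_CUBIC))
delta(*s2w(0,88),-2,3.1)
"
```

```text
10.5333 [531.9 216.5 102.6] 2.98 [-0.   0.1 -1.2] 47.3
delta [ 0.0006  0.0019 -0.1046] turn 0.0021
```

View pics/w12.png

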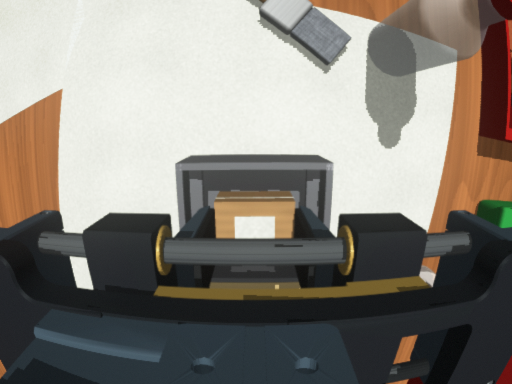

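View pics/scene12.png

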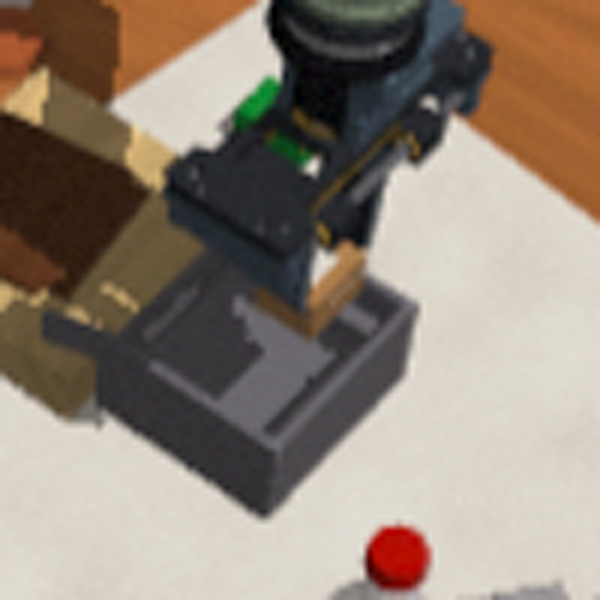

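```bash
python3 -c "
from h import *
w=grab('wrist')
cv2.imwrite('pics/w13.png',cv2.resize(w['img'][145:235,165:345],None,fx=4,fy=4,interpolation=cv2.INTER_CUBIC))
for x,y,z in [(-24,104.1,137),(24,104.1,137),(-24,104.1,109),(24,104.1,109),(-60,114,66),(60,114,66),(-66,120,66),(66,120,66)]: print((x,y,z),proj(w,[*s2w(x,y),z]).round(1))
"
```

```text
(-24, 104.1, 137) [212.9 206.3]
(24, 104.1, 137) [293.6 206.2]
(-24, 104.1, 109) [218.4 195.2]
(24, 104.1, 109) [288.4 195.1]
(-60, 114, 66) [181.7 171.4]
(60, 114, 66) [325.7 171.2]
(-66, 120, 66) [174.5 164.4]
(66, 120, 66) [332.9 164.2]
```

View pics/w13.png

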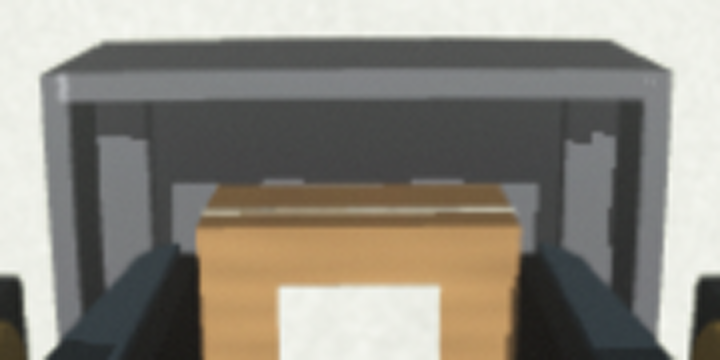

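Emit:
{"op": "play_rows", "data": {
  "motion": [
    [0,0,-0.01,0,0.4],
    [0,0,-0.025,0,0.4],
    [0,0,-0.045,0,0.4],
    [0,0,-0.065,0,0.4],
    [0,0,-0.08,0,0.4],
    [0,0,-0.092,0,0.4],
    [0,0,-0.1,0,0.4],
    [0,0,-0.103,0,0.4]
  ]
}}

```text
time_s: 11.25
ee_pos: [531.2, 217.3, -1.7]
ee_rot: [-70.5, 89.8, -157.5]
force: [-0.4, 0.2, -1.8]
gripper_width: 47.2
```

Emit:
{"op": "play_rows", "data": {
  "motion": [
    [0,0,-0.001,0,0.4],
    [0,0,-0.002,0,0.4],
    [0,0,-0.002,0,0.65],
    [0,0,-0.002,0,0.65],
    [0,0,-0.002,0,0.65],
    [0,0,-0.002,0,0.65],
    [0,0,0.01,0,0.65],
    [0,0,0.03,0,0.65]
  ]
}}

```text
time_s: 11.92
ee_pos: [530.7, 217.5, 28.8]
ee_rot: [-71.1, 89.8, -158.1]
force: [-0.7, -0.2, 1.0]
gripper_width: 59.2
```

Emit:
{"op": "play_rows", "data": {
  "motion": [
    [0,0,0.025,0,0.65],
    [0,0,0.05,0,0.65],
    [0,-0.02,0.075,0.1,0.65],
    [0,-0.04,0.1,0.2,0.65],
    [0,-0.06,0.11,0.3,0.65],
    [0,-0.09,0.12,0.35,0.65],
    [0,-0.12,0.12,0.4,0.65],
    [0,-0.15,0.12,0.4,0.75]
  ]
}}

```text
time_s: 12.58
ee_pos: [532.8, 67.0, 151.4]
ee_rot: [68.8, 89.8, 4.9]
force: [0.3, -0.7, 0.3]
gripper_width: 63.7
```

```bash
python3 -c "
from h import *
w=grab('wrist')
w=grab('wrist','w14')
p=grab('scene'); cv2.imwrite('pics/scene14.png',cv2.resize(p['img'][170:260,235:345],None,fx=6,fy=6,interpolation=cv2.INTER_CUBIC))
delta(506.5,-216,-7,38)
"
```

```text
12.7333 [532.4  66.5 150.5] 25.76 [-1.1  0.3  0.7] 68.0
delta [-0.0259 -0.2825 -0.1575] turn 0.2136
```

View pics/scene14.png

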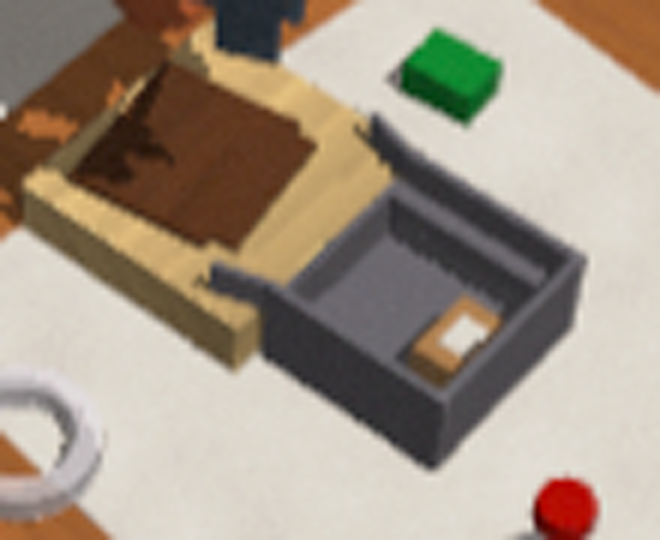

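View pics/w14.png

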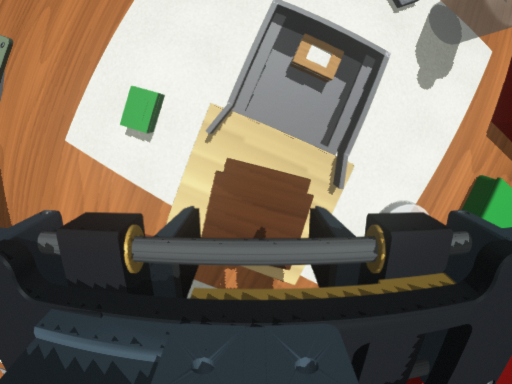

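Emit:
{"op": "play_rows", "data": {
  "motion": [
    [-0.003,-0.03,0,0.03,0.75],
    [-0.006,-0.065,0,0.06,0.75],
    [-0.01,-0.1,0,0.1,0.75],
    [-0.014,-0.14,0,0.14,0.75],
    [-0.018,-0.18,-0.01,0.18,0.75],
    [-0.022,-0.22,-0.02,0.214,0.75],
    [-0.026,-0.255,-0.03,0.214,0.75],
    [-0.028,-0.279,-0.04,0.214,0.75]
  ]
}}

```text
time_s: 13.4
ee_pos: [504.4, -212.9, 109.8]
ee_rot: [17.2, 89.9, -34.6]
force: [-1.0, -0.3, -0.3]
gripper_width: 68.4
```

```bash
python3 -c "
from h import *
w=grab('wrist')
w=grab('wrist','w15')
cv2.imwrite('pics/w15c.png',cv2.resize(w['img'][140:240,180:330],None,fx=4,fy=4,interpolation=cv2.INTER_CUBIC))
import pickle;pickle.dump(w,open('w15.pkl','wb'))
delta(504,-213,-7,38)
"
```

```text
13.5 [ 503.6 -212.9  108.4] 38.02 [ 0.5  1.5 -0. ] 68.5
delta [ 4.000e-04 -1.000e-04 -1.154e-01] turn -0.0003
```

View pics/w15c.png

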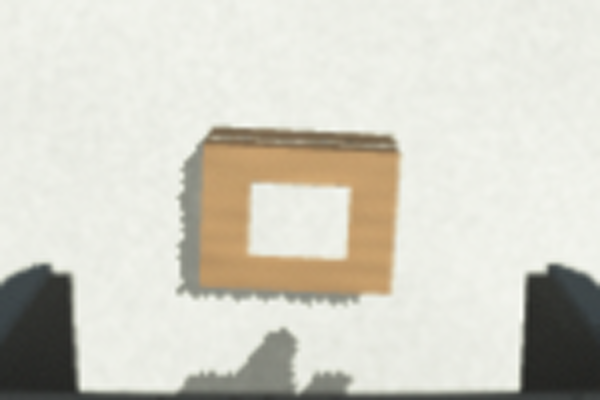

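```bash
python3 -c "
from h import *
import pickle;p=pickle.load(open('w15.pkl','rb'))
print(onz(p,(254.4,194.9),28))
a=onz(p,(180+199/4,140+289/4),28);b=onz(p,(180+393/4,140+295/4),28);print(np.degrees(np.arctan2(*(b-a)[1::-1])),np.linalg.norm(a-b))
a=onz(p,(180+204/4,140+143/4),28);b=onz(p,(180+400/4,140+152/4),28);print(np.degrees(np.arctan2(*(b-a)[1::-1])),np.linalg.norm(a-b))"
```

```text
[ 506.56954549 -217.9003645    28.        ]
36.3260861488539 48.467768183361734
35.49151963808037 47.571658138950134
```

Emit:
{"op": "play_rows", "data": {
  "motion": [
    [0.001,-0.0015,-0.02,-0.035,0.75],
    [0.001,-0.0015,-0.045,-0.035,0.75],
    [0.001,-0.0015,-0.07,-0.035,0.75],
    [0.001,-0.0015,-0.09,-0.035,0.75],
    [0.001,-0.0015,-0.102,-0.035,0.75],
    [0.001,-0.0015,-0.109,-0.035,0.75],
    [0.001,-0.0015,-0.113,-0.035,0.75],
    [0.001,-0.0015,-0.115,-0.035,0.75]
  ]
}}

```text
time_s: 14.17
ee_pos: [506.0, -211.6, -4.9]
ee_rot: [63.5, 90.0, 9.8]
force: [-0.1, -0.3, 0.1]
gripper_width: 68.3
```

Emit:
{"op": "play_rows", "data": {
  "motion": [
    [0,0,0,0,0.4],
    [0,0,0,0,0.4],
    [0,0,0,0,0.4],
    [0,0,0,0,0.4],
    [0,0,0,0,0.4],
    [0,0,0,0,0.4],
    [0,0,0,0,0.4],
    [0,0,0,0,0.4]
  ],
  "squeeze": 25
}}

```text
time_s: 14.83
ee_pos: [505.4, -212.6, -4.8]
ee_rot: [29.4, 90.0, -24.4]
force: [-0.8, -0.6, 1.5]
gripper_width: 36.0
```

```bash
python3 -c "
from h import *
delta(*s2w(0,33),103,3.1)
"
```

```text
14.8333 [ 505.4 -212.6   -4.8] 36.21 [-0.8 -0.6  1.5] 36.0
delta [0.0301 0.3761 0.1078] turn -0.5779
```

```bash
python3 -c "
from h import *
P=sensors.state()['ee_pos']
for n in ['side','scene']:
    p=grab(n); u=proj(p,P); x0,y0=int(u[0])-50,int(u[1])-60
    c=cv2.resize(p['img'][y0:y0+100,x0:x0+100],None,fx=6,fy=6,interpolation=cv2.INTER_CUBIC)
    cv2.circle(c,(int((u[0]-x0)*6),int((u[1]-y0)*6)),3,(0,0,255),-1)
    cv2.imwrite(f'pics/{n}16.png',c)
w=grab('wrist','w16')
cv2.imwrite('pics/w16c.png',cv2.resize(w['img'][140:300,150:360],None,fx=3,fy=3,interpolation=cv2.INTER_CUBIC))
"
```

```text
(no output)
```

View pics/side16.png

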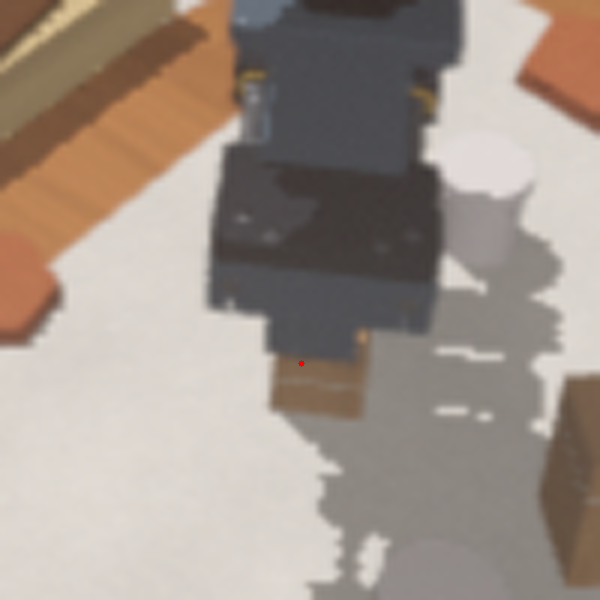

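View pics/scene16.png

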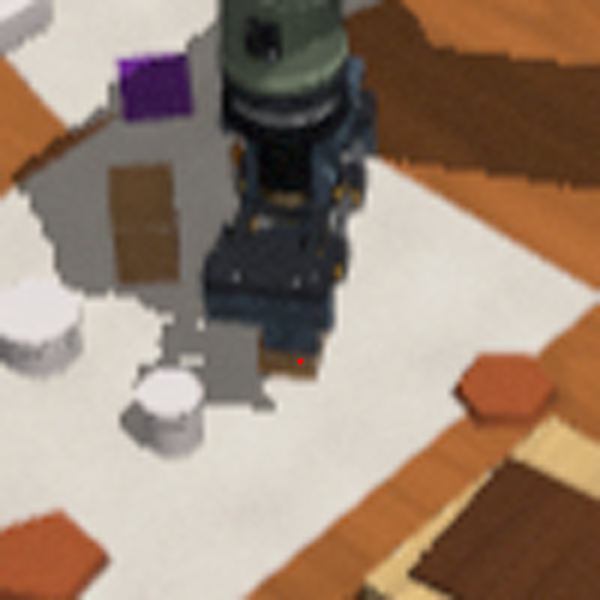

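View pics/w16c.png

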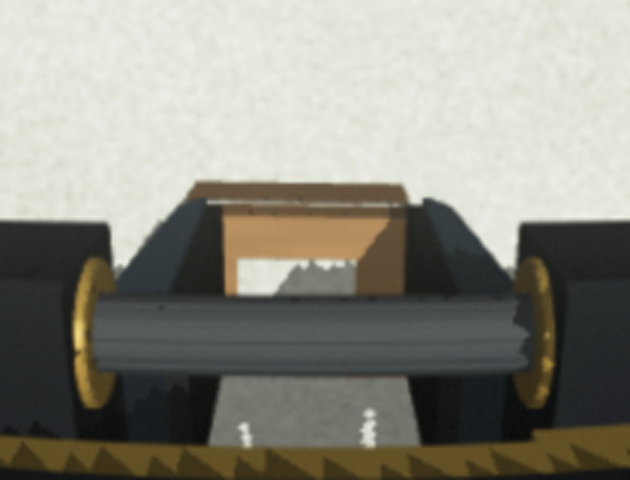

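Emit:
{"op": "play_rows", "data": {
  "motion": [
    [0,0,0.01,0,0.75],
    [0.001,-0.0045,0.02,0,0.75],
    [0.001,-0.0045,0.02,0,0.75],
    [0.001,-0.0045,0.02,0,0.75],
    [0.001,-0.0045,0.02,0,0.75],
    [0.001,-0.0045,0.015,0,0.75],
    [0.001,-0.0045,0.01,0,0.75],
    [0.001,-0.0045,0.0,0,0.75]
  ]
}}

```text
time_s: 15.65
ee_pos: [506.6, -216.9, -5.4]
ee_rot: [37.1, 89.9, -16.7]
force: [-0.8, -0.2, -0.0]
gripper_width: 68.4
```

Emit:
{"op": "play_rows", "data": {
  "motion": [
    [0,0,-0.004,0,0.75],
    [0,0,-0.008,0,0.75],
    [0,0,-0.012,0,0.75],
    [0,0,-0.015,0,0.75],
    [0,0,-0.018,0,0.75],
    [0,0,-0.02,0,0.75],
    [0,0,-0.022,0,0.75],
    [0,0,-0.023,0,0.75]
  ]
}}

```text
time_s: 16.32
ee_pos: [506.3, -217.0, -28.2]
ee_rot: [84.1, 90.0, 30.3]
force: [-0.7, -0.4, 0.5]
gripper_width: 68.8
```

```bash
python3 -c "
from h import *
print(pose())
P=sensors.state()['ee_pos']
for n in ['side']:
    p=grab(n); u=proj(p,P); x0,y0=int(u[0])-50,int(u[1])-60
    c=cv2.resize(p['img'][y0:y0+100,x0:x0+100],None,fx=6,fy=6,interpolation=cv2.INTER_CUBIC)
    cv2.imwrite(f'pics/{n}17.png',c)
w=grab('wrist','w17')
cv2.imwrite('pics/w17c.png',cv2.resize(w['img'][140:300,150:360],None,fx=3,fy=3,interpolation=cv2.INTER_CUBIC))
"
```

```text
(16.3167, array([ 506.3, -217. ,  -28.2]), 36.21, array([-0.7, -0.4,  0.5]), 68.8)
```

View pics/side17.png

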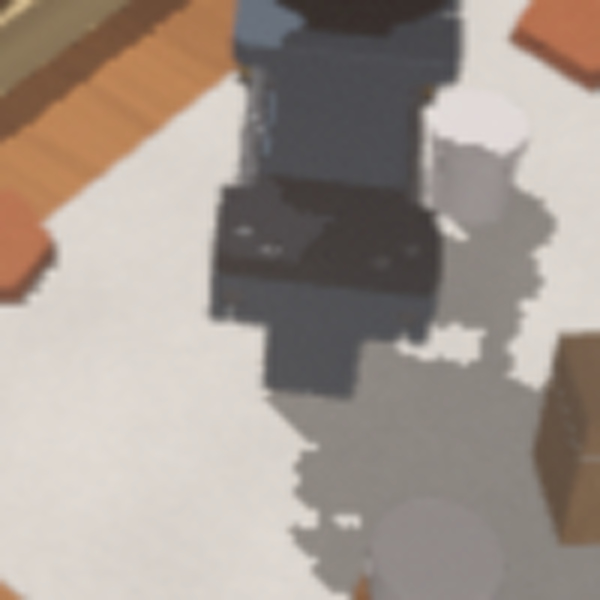

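View pics/w17c.png

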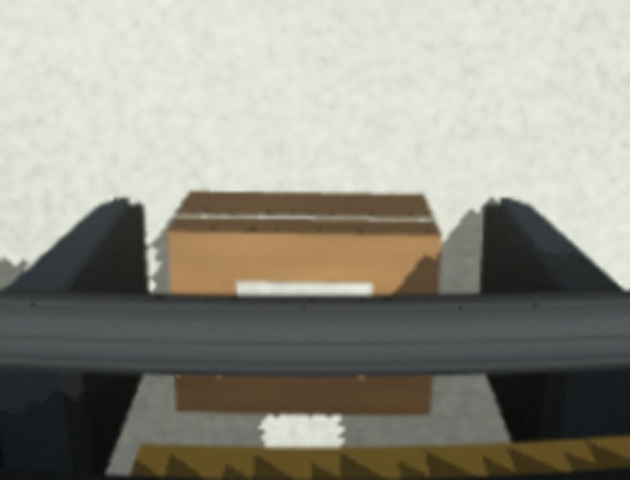

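Emit:
{"op": "play_rows", "data": {
  "motion": [
    [0,0,0,0,0.42],
    [0,0,0,0,0.42],
    [0,0,0,0,0.42],
    [0,0,0,0,0.42],
    [0,0,0,0,0.42],
    [0,0,0,0,0.42],
    [0,0,0.006,0,0.42],
    [0,0,0.02,0,0.42]
  ],
  "squeeze": 25
}}

```text
time_s: 17.08
ee_pos: [504.7, -216.0, -9.3]
ee_rot: [-155.7, 89.7, 150.5]
force: [-0.3, 0.5, -2.5]
gripper_width: 48.2
```

```bash
python3 -c "
from h import *
delta(*s2w(0,33),85,3.1)
"
```

```text
17.0833 [ 504.7 -216.    -9.3] 36.2 [-0.3  0.5 -2.5] 48.2
delta [0.0308 0.3795 0.0943] turn -0.5777
```

Emit:
{"op": "play_rows", "data": {
  "motion": [
    [0,0,0.025,0,0.42],
    [0.001,0.01,0.05,-0.04,0.42],
    [0.003,0.035,0.07,-0.08,0.42],
    [0.006,0.065,0.085,-0.12,0.42],
    [0.009,0.1,0.09,-0.16,0.42],
    [0.012,0.135,0.09,-0.2,0.42],
    [0.014,0.17,0.09,-0.24,0.42],
    [0.016,0.205,0.09,-0.29,0.42]
  ]
}}

```text
time_s: 17.75
ee_pos: [522.0, -10.2, 82.4]
ee_rot: [115.9, 90.0, 45.3]
force: [-0.2, 0.4, -1.8]
gripper_width: 48.2
```

Emit:
{"op": "play_rows", "data": {
  "motion": [
    [0.004,0.035,0,-0.06,0.42],
    [0.007,0.07,0,-0.12,0.42],
    [0.01,0.105,0,-0.18,0.42],
    [0.012,0.135,0,-0.24,0.42],
    [0.014,0.16,0,-0.288,0.42],
    [0.015,0.174,0,-0.288,0.42],
    [0.015,0.174,0,-0.288,0.42],
    [0.015,0.174,0,-0.288,0.42]
  ]
}}

```text
time_s: 18.42
ee_pos: [536.9, 162.0, 81.8]
ee_rot: [-40.8, 89.9, -127.6]
force: [0.5, -1.2, -1.8]
gripper_width: 48.4
```

```bash
python3 -c "
from h import *
w=grab('wrist','w18')
cv2.imwrite('pics/w18c.png',cv2.resize(w['img'][100:240,155:355],None,fx=4,fy=4,interpolation=cv2.INTER_CUBIC))
for x,y,z in [(-24,106,33),(24,70,33),(-60,114,66),(60,114,66),(-24,51,108+28)]: print((x,y,z),((proj(w,[*s2w(x,y),z])-[155,100])*4).round(1))
delta(*s2w(0,33),-23,3.1)
"
```

```text
(-24, 106, 33) [272.   56.3]
(24, 70, 33) [498.1 225.3]
(-60, 114, 66) [63.4 14.9]
(60, 114, 66) [706.9  15.4]
(-24, 51, 136) [196.7 453.2]
18.4667 [536.9 161.2  81.8] 3.15 [ 0.2  0.3 -2.3] 48.0
delta [-0.0014  0.0023 -0.1048] turn -0.0009
```

View pics/w18c.png

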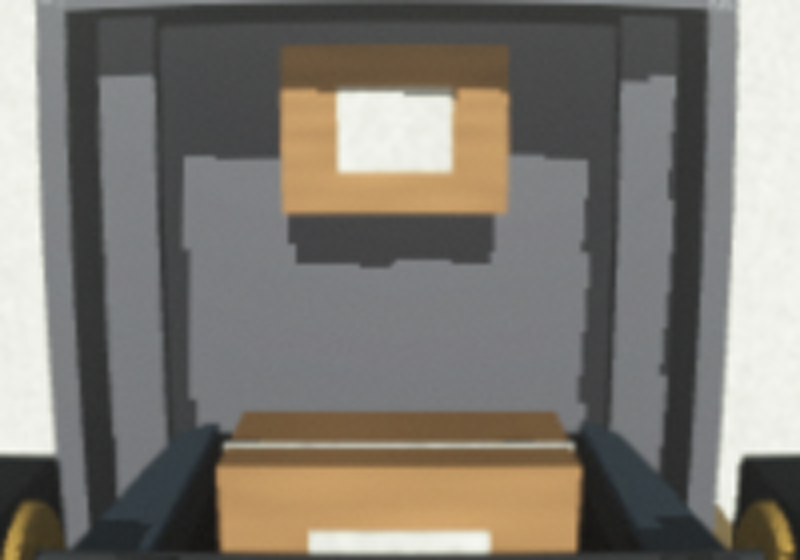

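Emit:
{"op": "play_rows", "data": {
  "motion": [
    [-0.001,0.001,-0.015,0,0.42],
    [-0.001,0.001,-0.035,0,0.42],
    [-0.001,0.001,-0.055,0,0.42],
    [-0.001,0.001,-0.075,0,0.42],
    [-0.001,0.001,-0.088,0,0.42],
    [-0.001,0.001,-0.096,0,0.42],
    [-0.001,0.001,-0.101,0,0.42],
    [-0.001,0.001,-0.104,0,0.42]
  ]
}}

```text
time_s: 19.13
ee_pos: [536.4, 162.1, -22.2]
ee_rot: [-37.9, 90.0, -124.9]
force: [-0.1, 0.3, -1.6]
gripper_width: 47.6
```

Emit:
{"op": "play_rows", "data": {
  "motion": [
    [0,0,-0.001,0,0.42],
    [0,0,-0.001,0,0.64],
    [0,0,-0.001,0,0.64],
    [0,0,-0.001,0,0.64],
    [0,0,-0.001,0,0.64],
    [0,0,0.005,0,0.64],
    [0,0,0.02,0,0.64],
    [0,0,0.045,0,0.64]
  ]
}}

```text
time_s: 19.8
ee_pos: [534.5, 162.6, 22.0]
ee_rot: [-76.9, 89.7, -163.8]
force: [0.7, 0.3, 0.2]
gripper_width: 58.5
```

```bash
python3 -c "
from h import *
w=grab('wrist','w19')
p=grab('scene'); cv2.imwrite('pics/scene19.png',cv2.resize(p['img'][170:260,235:345],None,fx=6,fy=6,interpolation=cv2.INTER_CUBIC))
print(pose())
"
```

```text
(19.9, array([539.4, 164. ,  26.9]), 3.1, array([ 0.7, -0. ,  0.1]), 58.2)
```

View pics/scene19.png

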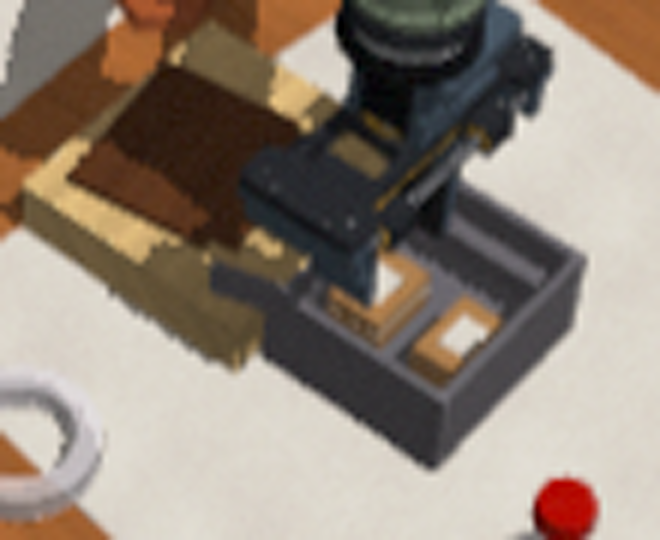

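Emit:
{"op": "play_rows", "data": {
  "motion": [
    [0,0,0.02,0,0.64],
    [0,0,0.045,0,0.72],
    [0.003,-0.02,0.06,0.03,0.72],
    [0.007,-0.05,0.065,0.06,0.72],
    [0.012,-0.085,0.065,0.09,0.72],
    [0.016,-0.12,0.065,0.12,0.72],
    [0.02,-0.155,0.065,0.141,0.72],
    [0.024,-0.19,0.065,0.141,0.72]
  ]
}}

```text
time_s: 20.57
ee_pos: [560.1, -28.4, 88.1]
ee_rot: [72.3, 90.0, -6.4]
force: [0.5, 0.3, 0.1]
gripper_width: 65.4
```

```bash
python3 -c "
from h import *
w=grab('wrist')
w=grab('wrist','w20')
import pickle;pickle.dump(w,open('w20.pkl','wb'))
delta(565.4,-47.5,10,14.3-3.1)
"
```

```text
20.6667 [560.7 -31.3  87.9] 10.89 [-0.1  1.5 -0.2] 65.9
delta [ 0.0047 -0.0162 -0.0779] turn 0.0054
```

View pics/w20.png

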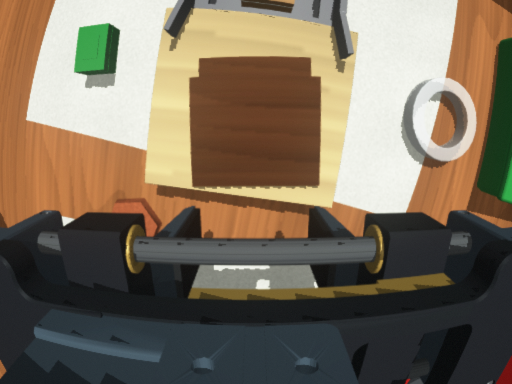

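```bash
python3 -c "
from h import *
import pickle;p=pickle.load(open('w20.pkl','rb'))
cv2.imwrite('pics/w20c.png',cv2.resize(p['img'][40:210,160:360],None,fx=4,fy=4,interpolation=cv2.INTER_CUBIC)[:600+80])
a,b=[onz(p,q,48) for q in [(191,186),(320.5,186)]];print(a,b,(a+b)/2,np.degrees(np.arctan2(*(b-a)[1::-1])),np.linalg.norm(a-b))
print(w2s((a+b)/2),[w2s(onz(p,q,42)) for q in [(146,183),(333,206)]])
"
```

```text
[506.92663844 -30.74429461  48.        ] [615.05961848  -9.5713917   48.        ] [560.99312846 -20.15784315  48.        ] 11.078597395098766 110.18635663715665
[  15.51106027 -151.71867732] [array([ -82.04737197, -163.68915315]), array([  86.62756752, -161.46616246])]
```

View pics/w20c.png

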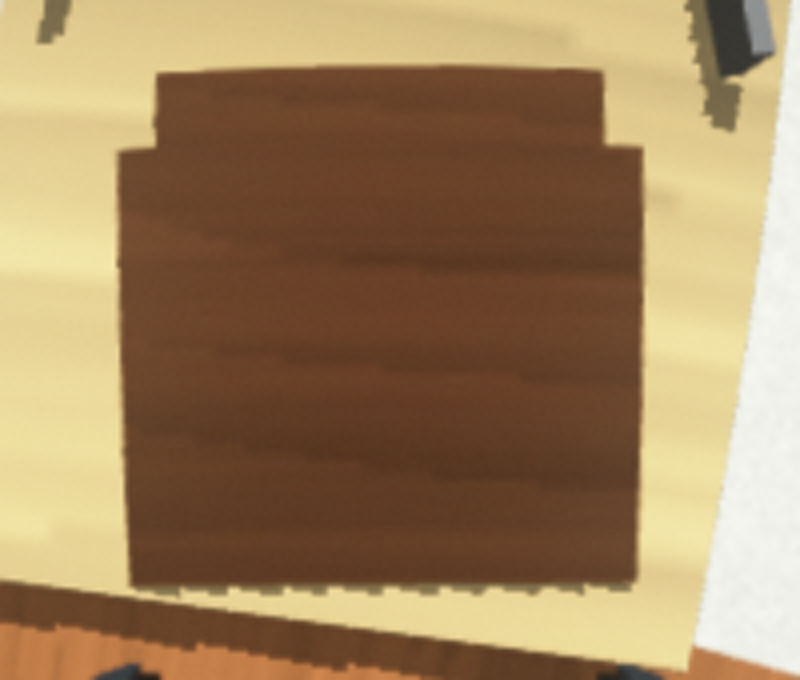

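Emit:
{"op": "play_rows", "data": {
  "motion": [
    [0.004,-0.012,-0.005,0.003,0.72],
    [0.006,-0.018,-0.02,0.003,0.72],
    [0.006,-0.018,-0.035,0.003,0.72],
    [0.006,-0.018,-0.05,0.003,0.72],
    [0.006,-0.018,-0.062,0.003,0.72],
    [0.006,-0.018,-0.07,0.003,0.72],
    [0.006,-0.018,-0.075,0.003,0.72],
    [0.006,-0.018,-0.0775,0.003,0.72]
  ]
}}

```text
time_s: 21.33
ee_pos: [566.0, -44.4, 9.7]
ee_rot: [-111.7, 89.9, 169.7]
force: [-0.9, 0.5, -0.8]
gripper_width: 65.6
```

```bash
python3 -c "
from h import *
w=grab('wrist')
print(pose())
w=grab('wrist','w21'); p=grab('side')
cv2.imwrite('pics/side21.png',cv2.resize(p['img'][150:250,180:320],None,fx=5,fy=5,interpolation=cv2.INTER_CUBIC))
cv2.imwrite('pics/w21c.png',cv2.resize(w['img'][100:300,130:380],None,fx=3,fy=3,interpolation=cv2.INTER_CUBIC))
"
```

```text
(21.3833, array([566.1, -44.5,   9.8]), 11.39, array([-0.6, -0.1, -0.1]), 65.6)
```

View pics/w21c.png

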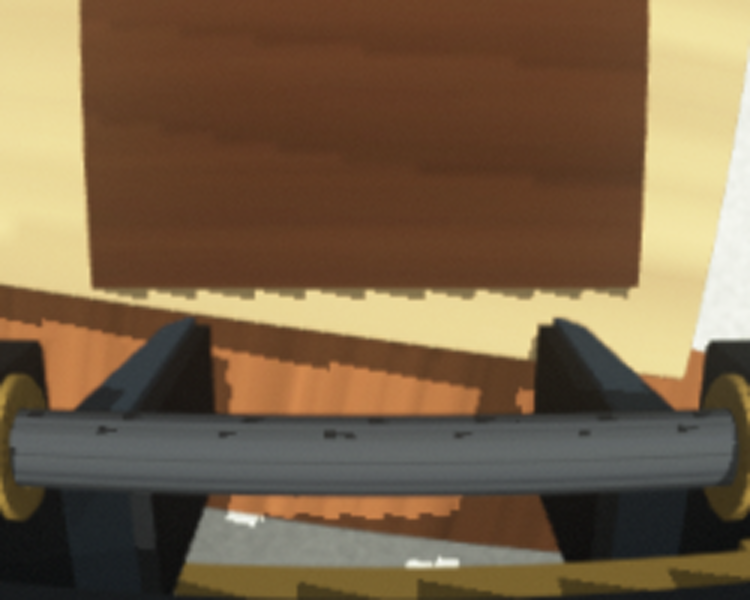

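View pics/side21.png

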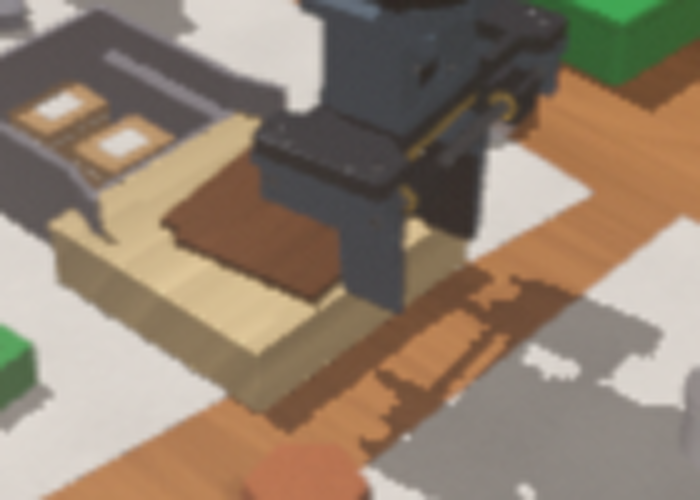

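Emit:
{"op": "play_rows", "data": {
  "motion": [
    [-0.001,0.0045,0,0,0.72],
    [-0.002,0.009,0,0,0.72],
    [-0.0033,0.0146,0,-0.01,0.72],
    [-0.0048,0.0202,0,-0.02,0.72],
    [-0.0064,0.0259,0,-0.031,0.72],
    [-0.0079,0.0315,0,-0.041,0.72],
    [-0.0094,0.0371,0,-0.052,0.72],
    [-0.011,0.0427,0,-0.062,0.72]
  ]
}}

```text
time_s: 22.15
ee_pos: [555.2, -1.6, 10.6]
ee_rot: [73.5, 90.0, -8.7]
force: [-0.9, -1.1, 1.0]
gripper_width: 65.6
```

```bash
python3 -c "
from h import *
print(pose())
w=grab('wrist','w22')
cv2.imwrite('pics/w22c.png',cv2.resize(w['img'][50:250,130:380],None,fx=3,fy=3,interpolation=cv2.INTER_CUBIC))
print(pose())
"
```

```text
(22.15, array([555.2,  -1.6,  10.6]), 7.74, array([-0.9, -1.1,  1. ]), 65.6)
(22.2, array([554.6,  -0.6,  10.4]), 7.74, array([0.3, 0.8, 0.5]), 66.0)
```

View pics/w22c.png

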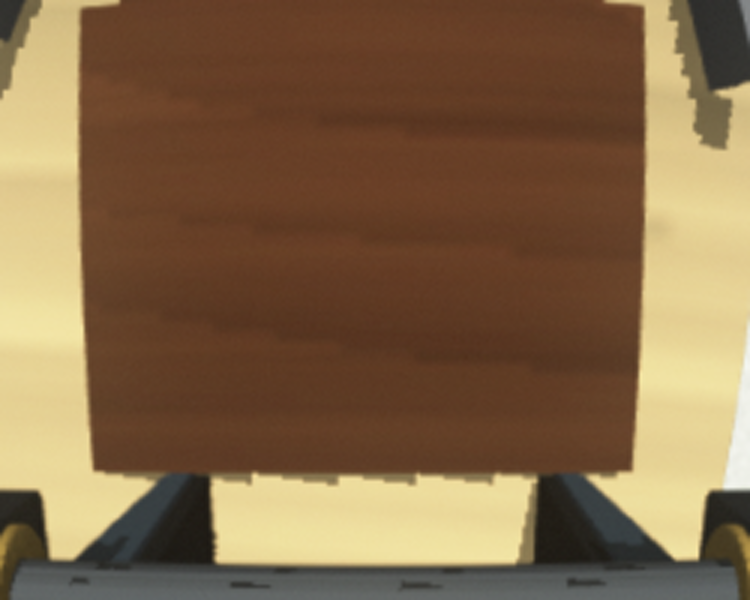

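Emit:
{"op": "play_rows", "data": {
  "motion": [
    [-0.0015,0.0055,0,-0.01,0.72],
    [-0.003,0.011,0,-0.02,0.72],
    [-0.0045,0.0165,0,-0.03,0.72],
    [-0.006,0.022,0,-0.041,0.72],
    [-0.0075,0.0275,0,-0.051,0.72],
    [-0.009,0.033,0,-0.061,0.72],
    [-0.0105,0.0385,0,-0.071,0.72],
    [-0.012,0.044,0,-0.081,0.72]
  ]
}}

```text
time_s: 22.87
ee_pos: [543.0, 42.4, 10.4]
ee_rot: [-119.0, 90.0, 154.0]
force: [-0.2, -0.7, 0.5]
gripper_width: 65.8
```

```bash
python3 -c "
from h import *
w=grab('wrist')
print(pose())
w=grab('wrist','w23')
cv2.imwrite('pics/w23c.png',cv2.resize(w['img'][20:220,130:380],None,fx=3,fy=3,interpolation=cv2.INTER_CUBIC))
import pickle;pickle.dump(w,open('w23.pkl','wb'))
delta(*s2w(1,-13),10,3.1)
"
```

```text
(22.9167, array([542.7,  43.3,  10.4]), 3.09, array([-0.6,  1.1,  0.1]), 65.5)
22.9667 [542.9  42.8  10.4] 3.17 [-0.1 -0.   0.3] 65.5
delta [-0.0039  0.0748 -0.0004] turn -0.0012
```

View pics/w23c.png

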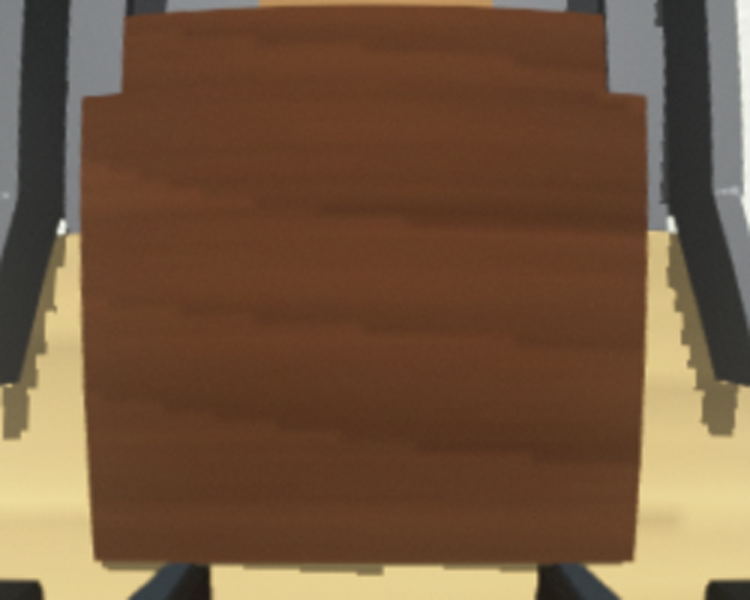

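Emit:
{"op": "play_rows", "data": {
  "motion": [
    [-0.0003,0.005,0,0,0.72],
    [-0.0005,0.01,0,0,0.72],
    [-0.0008,0.015,0,0,0.72],
    [-0.001,0.02,0,0,0.72],
    [-0.0013,0.025,0,0,0.72],
    [-0.0016,0.03,0,0,0.72],
    [-0.0019,0.035,0,0,0.72],
    [-0.0022,0.04,0,0,0.72]
  ]
}}

```text
time_s: 23.63
ee_pos: [541.2, 82.2, 10.6]
ee_rot: [67.5, 90.0, -19.3]
force: [0.1, -1.6, 0.9]
gripper_width: 65.6
```

```bash
python3 -c "
from h import *
w=grab('wrist','w24')
cv2.imwrite('pics/w24c.png',cv2.resize(w['img'][20:220,130:380],None,fx=3,fy=3,interpolation=cv2.INTER_CUBIC))
delta(*s2w(1,-13),10,3.1)
"
```

```text
23.6833 [541.2  83.1  10.6] 3.17 [0.7 0.8 0.4] 65.2
delta [-0.0022  0.0345 -0.0006] turn -0.0012
```

View pics/w24c.png

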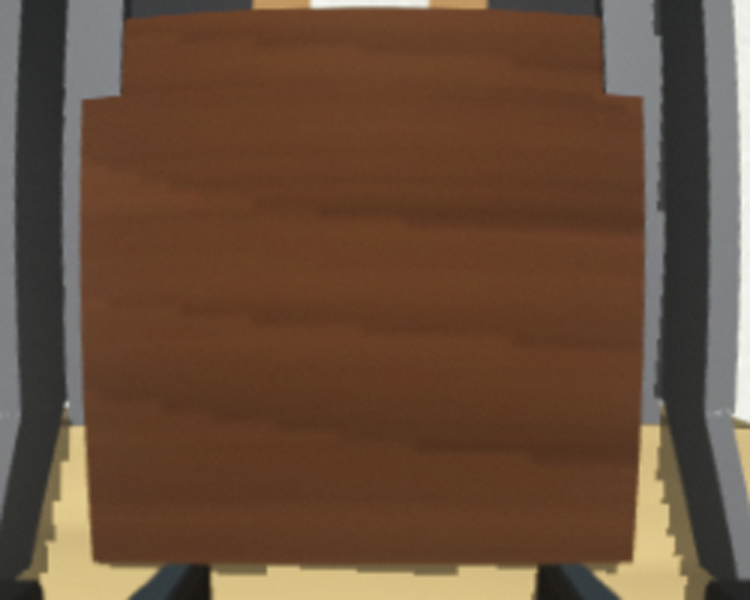

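Emit:
{"op": "play_rows", "data": {
  "motion": [
    [-0.0002,0.004,0,0,0.72],
    [-0.0005,0.008,0,0,0.72],
    [-0.0008,0.012,0,0,0.72],
    [-0.001,0.016,0,0,0.72],
    [-0.0012,0.02,-0.0005,0,0.72],
    [-0.0014,0.024,-0.001,0,0.72],
    [-0.0016,0.028,-0.001,0,0.72],
    [-0.0018,0.032,-0.001,0,0.72]
  ]
}}

```text
time_s: 24.35
ee_pos: [539.3, 114.2, 9.5]
ee_rot: [92.4, 90.0, 5.5]
force: [-0.2, -0.9, -0.4]
gripper_width: 65.4
```

```bash
python3 -c "
from h import *
w=grab('wrist')
w=grab('wrist','w25')
cv2.imwrite('pics/w25c.png',cv2.resize(w['img'][20:220,130:380],None,fx=3,fy=3,interpolation=cv2.INTER_CUBIC))
for x,y,z in [(-48,0,47),(48,0,47),(-60,0,66),(60,0,66),(0,114,66)]: print(((proj(w,[*s2w(x,y),z])-[130,20])*3).round())
delta(*s2w(1,-13),10,3.1)
"
```

```text
[121. 572.]
[602. 573.]
[ 32. 601.]
[690. 602.]
[360. -53.]
24.45 [539.2 114.5   9.4] 3.18 [-0.1  0.5 -0.1] 65.2
delta [-0.0002  0.0031  0.0006] turn -0.0014
```

View pics/w25c.png

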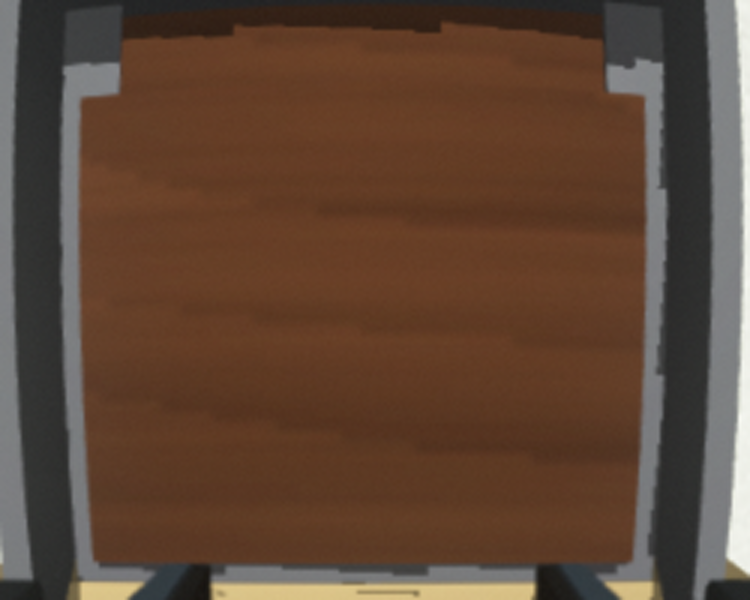

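Emit:
{"op": "play_rows", "data": {
  "motion": [
    [0,0.001,0,0,0.72],
    [-0.0001,0.002,0,0,0.72],
    [-0.0001,0.002,0,0,0.72],
    [0,-0.003,0,0,0.72],
    [0.0005,-0.01,0,0,0.72],
    [0.001,-0.02,0.005,0,0.72],
    [0.001,-0.025,0.03,0,0.72],
    [0.001,-0.035,0.06,0,0.72]
  ]
}}

```text
time_s: 25.12
ee_pos: [538.5, 77.6, 68.6]
ee_rot: [-87.7, 89.7, -174.6]
force: [0.3, 0.1, 0.3]
gripper_width: 65.8
```

```bash
python3 -c "
from h import *
w=grab('wrist')
w=grab('wrist','w26')
import pickle;pickle.dump(w,open('w26.pkl','wb'))
cv2.imwrite('pics/w26c.png',cv2.resize(w['img'][20:220,130:380],None,fx=3,fy=3,interpolation=cv2.INTER_CUBIC))
p=grab('scene'); cv2.imwrite('pics/scene26.png',cv2.resize(p['img'][170:260,235:345],None,fx=6,fy=6,interpolation=cv2.INTER_CUBIC))
delta(603,-216,80,90)
"
```

```text
25.2667 [542.3  77.6  72.1] 3.05 [0.5 1.5 0.1] 66.1
delta [ 0.0607 -0.2936  0.0079] turn 1.5176
```

View pics/w26c.png

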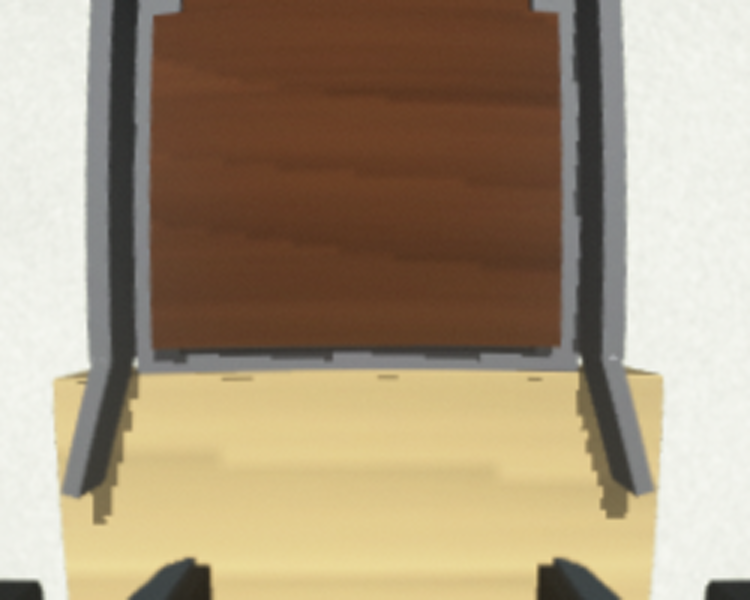

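View pics/scene26.png

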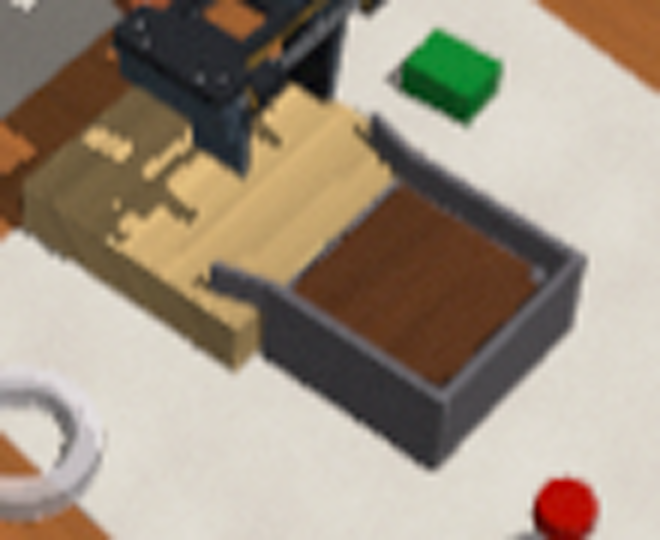

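Emit:
{"op": "play_rows", "data": {
  "motion": [
    [0.006,-0.03,0.01,0,0.72],
    [0.014,-0.065,0.02,0,0.72],
    [0.022,-0.105,0.02,0,0.72],
    [0.03,-0.145,0.02,0,0.72],
    [0.038,-0.185,0.02,0,0.72],
    [0.046,-0.225,0.02,0,0.72],
    [0.055,-0.26,0.02,0,0.72],
    [0.061,-0.285,0.02,0,0.72]
  ]
}}

```text
time_s: 25.93
ee_pos: [600.8, -209.8, 88.2]
ee_rot: [-83.9, 89.9, -170.9]
force: [0.5, -0.2, 0.3]
gripper_width: 65.9
```

```bash
python3 -c "
from h import *
w=grab('wrist')
w=grab('wrist','w27')
import pickle;pickle.dump(w,open('w27.pkl','wb'))
for q in finder.spot_point(w,'tub')[:2]: print(q,onz(w,q['point'],0))
cv2.imwrite('pics/w27c.png',cv2.resize(w['img'][120:240,170:340],None,fx=4,fy=4,interpolation=cv2.INTER_CUBIC))
print(pose())
"
```

```text
{'point': [263.0, 191.8], 'conf': 0.85} [ 612.25797271 -215.37303407    0.        ]
(26.0833, array([ 600.4, -208.1,   87.9]), 2.96, array([0.6, 0.2, 0. ]), 65.6)
```

View pics/w27.png

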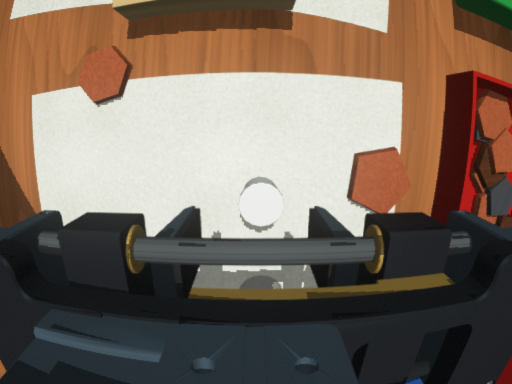

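View pics/w27c.png

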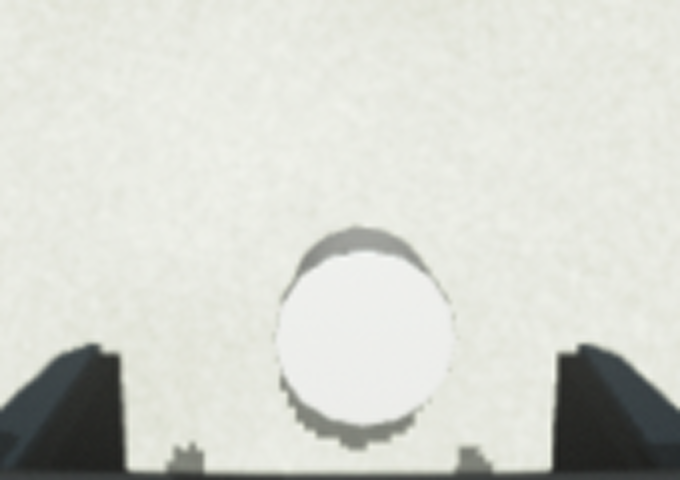

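```bash
python3 -c "
from h import *
import pickle;w=pickle.load(open('w27.pkl','rb'))
c=onz(w,(260.9,204.1),42);l=onz(w,(170+276/4,204.1),42);r=onz(w,(170+455/4,204.1),42);print(c,np.linalg.norm(l-r))
delta(c[0],c[1],-28,2.96)
"
```

```text
[ 609.28862986 -216.64070458   42.        ] 39.08541312564145
26.0833 [ 600.4 -208.1   87.9] 2.96 [0.6 0.2 0. ] 65.6
delta [ 0.0089 -0.0085 -0.1159] turn 0.0
```

```bash
python3 -c "
from h import *
for k in range(3):
    w=grab('wrist'); g=cv2.cvtColor(w['img'],cv2.COLOR_BGR2GRAY)[165:235,225:300]
    c=cv2.HoughCircles(g,cv2.HOUGH_GRADIENT,1,50,param1=80,param2=12,minRadius=19,maxRadius=26)
    if c is not None:
        u=c[0,0,:2]+[225,165]; print(u,c[0,0,2],onz(w,u,42),w['wc'][:3,3])
delta(607,-216,-28,2.96)
"
```

```text
[262.5 210.5] 21.0 [ 609.25985532 -216.28290368   42.        ] [ 598.73504696 -142.38724405  291.6538646 ]
[262.5 212.5] 21.0 [ 609.11987029 -216.55302358   42.        ] [ 598.44724071 -140.92335898  291.87829007]
[262.5 213.5] 21.0 [ 609.22188501 -216.60959305   42.        ] [ 598.33474033 -139.98639388  292.13390374]
26.2333 [ 600.4 -205.    88.7] 3.19 [ 0.6  0.4 -0.2] 65.5
delta [ 0.0066 -0.011  -0.1167] turn -0.004
```

Emit:
{"op": "play_rows", "data": {
  "motion": [
    [0.004,-0.006,-0.01,0,0.72],
    [0.0085,-0.0115,-0.02,0,0.72],
    [0.0085,-0.0115,-0.03,0,0.72],
    [0.0085,-0.0115,-0.04,0,0.72],
    [0.0085,-0.0115,-0.05,0,0.72],
    [0.0085,-0.0115,-0.055,0,0.72],
    [0.0085,-0.0115,-0.055,0,0.72],
    [0.0085,-0.0115,-0.055,0,0.72]
  ]
}}

```text
time_s: 26.9
ee_pos: [609.6, -217.6, 34.0]
ee_rot: [-114.9, 90.0, 158.2]
force: [0.4, -0.5, 0.8]
gripper_width: 65.6
```

```bash
python3 -c "
from h import *
w=grab('wrist','w28')
cv2.imwrite('pics/w28c.png',cv2.resize(w['img'][120:300,150:360],None,fx=3,fy=3,interpolation=cv2.INTER_CUBIC))
delta(609.2,-216.5,-28.5,3.1)
"
```

```text
26.95 [ 610.1 -217.8   34.7] 3.16 [0.5 0.1 0.4] 65.8
delta [-0.0009  0.0013 -0.0632] turn -0.001
```

View pics/w28c.png

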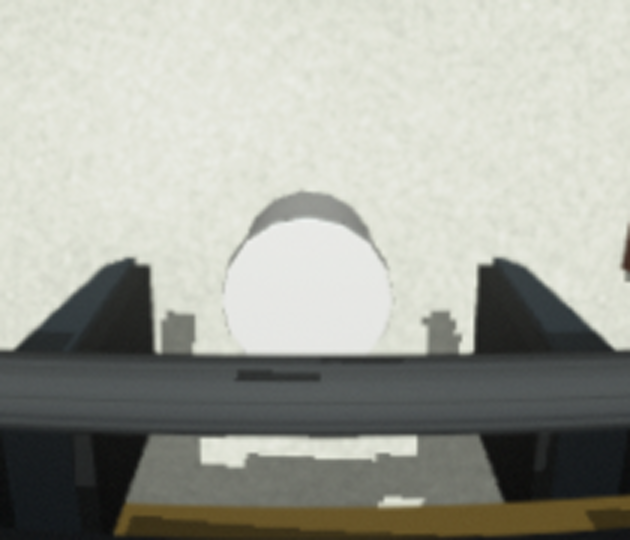

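Emit:
{"op": "play_rows", "data": {
  "motion": [
    [-0.001,0.0005,-0.01,0,0.72],
    [-0.001,0.0005,-0.022,0,0.72],
    [-0.001,0.0005,-0.034,0,0.72],
    [-0.001,0.0005,-0.045,0,0.72],
    [-0.001,0.0005,-0.053,0,0.72],
    [-0.001,0.0005,-0.058,0,0.72],
    [-0.001,0.0005,-0.061,0,0.72],
    [-0.001,0.0005,-0.062,0,0.72]
  ]
}}

```text
time_s: 27.62
ee_pos: [608.6, -217.2, -28.2]
ee_rot: [-116.3, 90.0, 156.9]
force: [-0.4, -0.5, 0.2]
gripper_width: 65.5
```

Emit:
{"op": "play_rows", "data": {
  "motion": [
    [0,0,0,0,0.33],
    [0,0,0,0,0.33],
    [0,0,0,0,0.33],
    [0,0,0,0,0.33],
    [0,0,0,0,0.33],
    [0,0,0,0,0.33],
    [0,0,0,0,0.33],
    [0,0,0,0,0.33]
  ],
  "squeeze": 12
}}

```text
time_s: 28.28
ee_pos: [609.0, -217.3, -27.0]
ee_rot: [68.0, 90.0, -18.8]
force: [0.0, -0.1, 3.7]
gripper_width: 39.2
```

Emit:
{"op": "play_rows", "data": {
  "motion": [
    [0,0,0,0,0.33],
    [0,0,0,0,0.33],
    [0,0,0.002,0,0.33],
    [0,0,0.005,0,0.33],
    [0,0,0.01,0,0.33],
    [0,0,0.018,0,0.33],
    [0,0,0.026,0,0.33],
    [0,0,0.034,0,0.33]
  ],
  "squeeze": 12
}}

```text
time_s: 28.95
ee_pos: [609.0, -217.3, 7.5]
ee_rot: [70.9, 90.0, -16.0]
force: [0.2, -0.6, -1.2]
gripper_width: 39.3
```

```bash
python3 -c "
from h import *
for n in ['side','scene']:
    p=grab(n); u=proj(p,sensors.state()['ee_pos']); x0,y0=int(u[0])-50,int(u[1])-60
    cv2.imwrite(f'pics/{n}29.png',cv2.resize(p['img'][y0:y0+100,x0:x0+100],None,fx=6,fy=6,interpolation=cv2.INTER_CUBIC))
delta(*s2w(0,57),85,3.1)
"
```

```text
29.05 [ 610.2 -217.7    8.7] 3.15 [ 0.6  0.  -0. ] 39.2
delta [-0.076   0.4051  0.0763] turn -0.0009
```

View pics/side29.png

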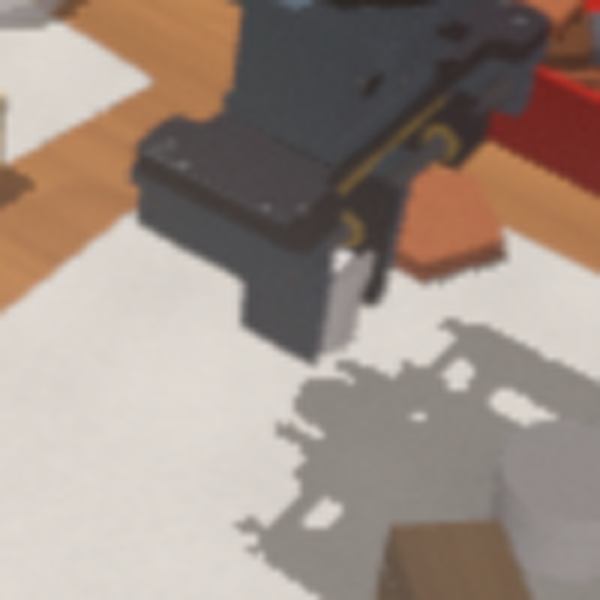

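View pics/scene29.png

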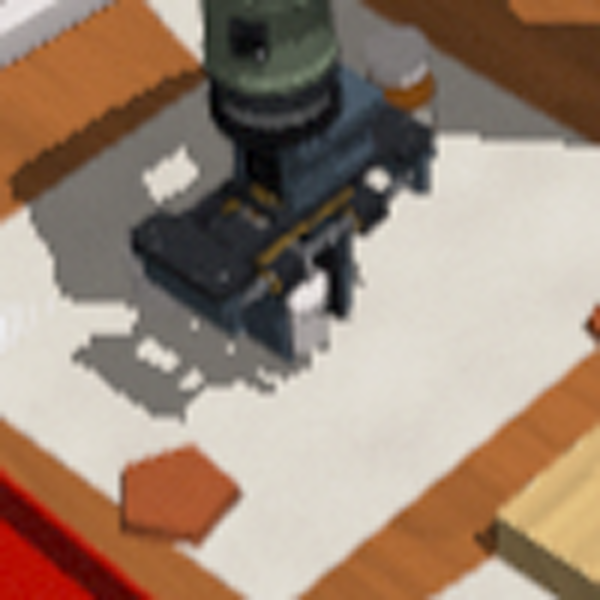

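Emit:
{"op": "play_rows", "data": {
  "motion": [
    [0,0.005,0.01,0,0.33],
    [-0.002,0.015,0.03,0,0.33],
    [-0.006,0.035,0.05,0,0.33],
    [-0.011,0.06,0.065,0,0.33],
    [-0.017,0.09,0.075,0,0.33],
    [-0.022,0.12,0.08,0,0.33],
    [-0.028,0.15,0.08,0,0.33],
    [-0.034,0.18,0.08,0,0.33]
  ]
}}

```text
time_s: 29.72
ee_pos: [574.4, -35.6, 87.5]
ee_rot: [92.9, 89.9, 6.0]
force: [0.2, 0.8, -1.1]
gripper_width: 39.2
```

Emit:
{"op": "play_rows", "data": {
  "motion": [
    [-0.006,0.03,0,0,0.33],
    [-0.012,0.06,0,0,0.33],
    [-0.018,0.09,0,0,0.33],
    [-0.024,0.12,0,0,0.33],
    [-0.03,0.15,0,0,0.33],
    [-0.035,0.178,0,0,0.33],
    [-0.039,0.2,0,0,0.33],
    [-0.041,0.213,0,0,0.33]
  ]
}}

```text
time_s: 30.38
ee_pos: [532.8, 178.3, 86.9]
ee_rot: [-171.9, 90.0, 101.4]
force: [0.7, 0.6, -0.1]
gripper_width: 39.5
```

```bash
python3 -c "
from h import *
grab('wrist')
w=grab('wrist','w30')
delta(*s2w(0,57),19,3.1)
"
```

```text
30.4833 [533.4 177.5  86.8] 3.32 [-0.3 -0.5 -0.6] 39.3
delta [ 0.0008  0.0099 -0.0678] turn -0.0038
```

View pics/w30.png

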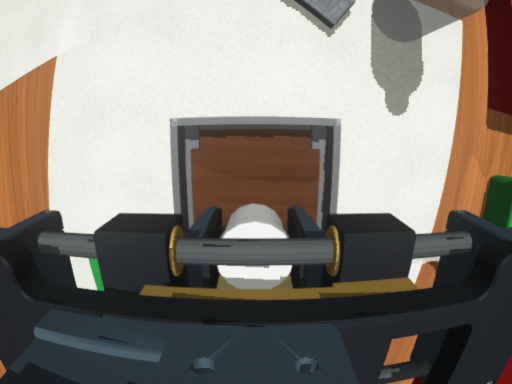

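Emit:
{"op": "play_rows", "data": {
  "motion": [
    [0.0005,0.004,-0.008,0,0.33],
    [0.0005,0.008,-0.018,0,0.33],
    [0.0005,0.009,-0.03,0,0.33],
    [0.0005,0.009,-0.042,0,0.33],
    [0.0005,0.009,-0.051,0,0.33],
    [0.0005,0.009,-0.058,0,0.33],
    [0.0005,0.009,-0.062,0,0.33],
    [0.0005,0.009,-0.064,0,0.33]
  ]
}}

```text
time_s: 31.15
ee_pos: [534.1, 184.2, 21.6]
ee_rot: [-72.7, 89.9, -159.6]
force: [-0.5, -0.0, -0.5]
gripper_width: 39.6
```

Emit:
{"op": "play_rows", "data": {
  "motion": [
    [0,0,-0.0005,0,0.33],
    [0,0,-0.001,0,0.33],
    [0,0,-0.0014,0,0.33],
    [0,0,-0.0018,0,0.33],
    [0,0,-0.0021,0,0.33],
    [0,0,-0.0024,0,0.33],
    [0,0,-0.0027,0,0.33],
    [0,0,-0.003,0,0.33]
  ]
}}

```text
time_s: 31.82
ee_pos: [534.4, 184.9, 20.0]
ee_rot: [106.1, 90.0, 19.3]
force: [-0.8, -0.4, 4.8]
gripper_width: 39.4
```

```bash
python3 -c "
from h import *
print(pose())
p=grab('scene'); cv2.imwrite('pics/scene31.png',cv2.resize(p['img'][170:260,255:345],None,fx=7,fy=7,interpolation=cv2.INTER_CUBIC)[:600])
p=grab('side'); cv2.imwrite('pics/side31.png',cv2.resize(p['img'][130:230,140:260],None,fx=6,fy=6,interpolation=cv2.INTER_CUBIC))
print(pose())
"
```

```text
(31.8167, array([534.4, 184.9,  20. ]), 3.15, array([-0.8, -0.4,  4.8]), 39.4)
(31.9167, array([534.4, 184.9,  19.9]), 3.15, array([-0.9, -0.2,  3.9]), 39.2)
```

View pics/scene31.png

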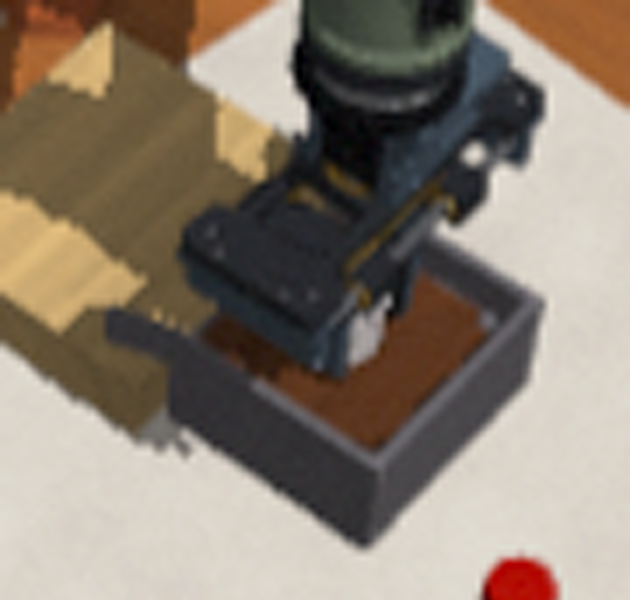

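View pics/side31.png

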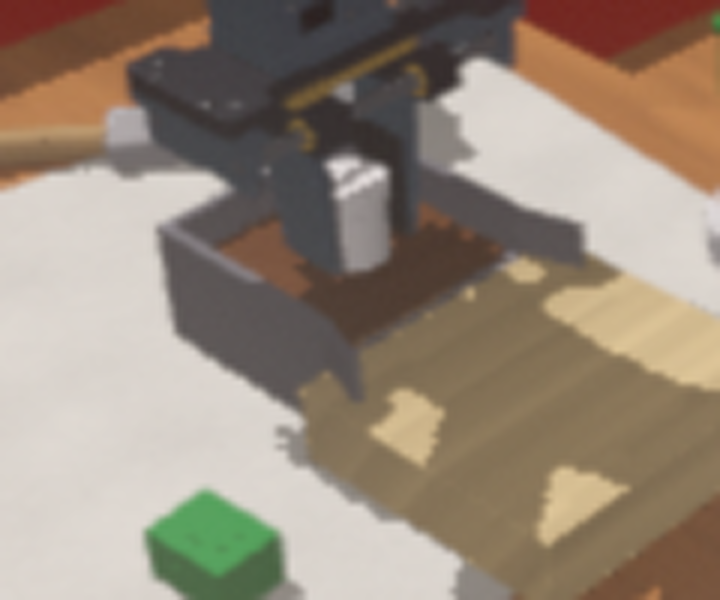

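Contact at about 5 N, with the tub standing on the divider. I'll release it gently and retreat straight up.

Emit:
{"op": "play_rows", "data": {
  "motion": [
    [0,0,0.0005,0,0.45],
    [0,0,0.0005,0,0.55],
    [0,0,0.0005,0,0.65],
    [0,0,0.0005,0,0.68],
    [0,0,0.0005,0,0.68],
    [0,0,0.0005,0,0.68],
    [0,0,0.003,0,0.68],
    [0,0,0.008,0,0.68]
  ]
}}

```text
time_s: 32.58
ee_pos: [533.8, 184.6, 27.2]
ee_rot: [-73.2, 89.9, -160.1]
force: [-0.2, 0.5, 0.4]
gripper_width: 62.2
```

Emit:
{"op": "play_rows", "data": {
  "motion": [
    [0,0,0.01,0,0.68],
    [0,0,0.025,0,0.68],
    [0,0,0.045,0,0.68],
    [0,0,0.065,0,0.68],
    [0,-0.01,0.085,0,0.68],
    [0,-0.03,0.1,0,0.68],
    [0,-0.06,0.11,0,0.68],
    [0,-0.09,0.11,0,0.68]
  ]
}}

```text
time_s: 33.25
ee_pos: [536.2, 94.6, 141.3]
ee_rot: [95.2, 89.6, 8.5]
force: [0.3, 0.0, -0.1]
gripper_width: 62.1
```

```bash
python3 -c "
from h import *
grab('wrist')
w=grab('wrist','w32')
p=grab('scene','scene32f'); cv2.imwrite('pics/scene32.png',cv2.resize(p['img'][170:260,235:345],None,fx=6,fy=6,interpolation=cv2.INTER_CUBIC))
p=grab('side','side32')
for l in ['wide_tub','tall_carton','jar','bottle','tape','brush','sherd_b']:
    for q in finder.spot_point(p,l)[:1]: print(l,q['conf'],onz(p,q['point'],0).round())
print(pose())
"
```

```text
wide_tub 0.76 [ 620. -343.    0.]
tall_carton 0.78 [ 512. -341.    0.]
jar 0.83 [ 409. -348.    0.]
bottle 0.53 [667. 372.   0.]
tape 0.88 [756.  92.   0.]
brush 0.64 [550. 411.   0.]
sherd_b 0.72 [ 732. -206.    0.]
(33.8, array([534.2,  95.5, 137.3]), 3.22, array([-0.3, -0.9,  0.2]), 62.1)
```

View pics/scene32.png

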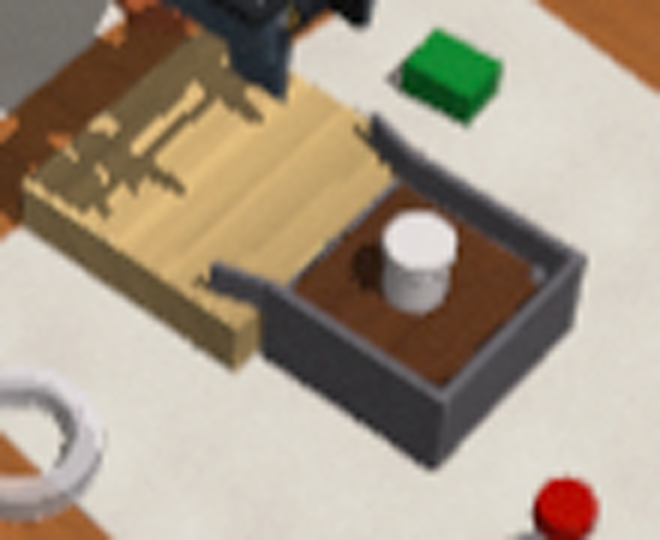

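View pics/w32.png

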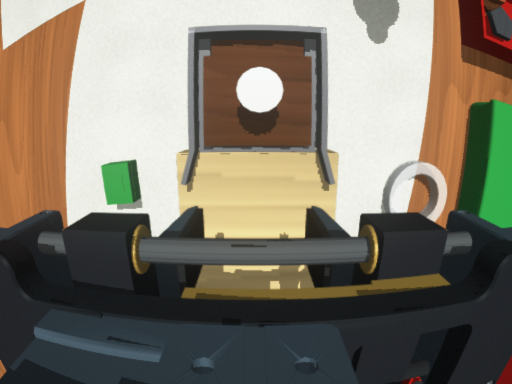

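View pics/side32.png

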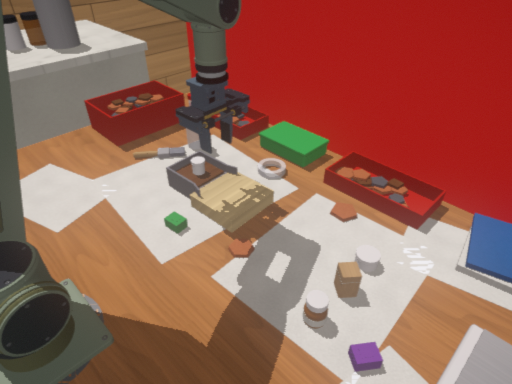

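```bash
python3 -c "
from workcell import job_done
print(job_done())"
```

```text
the job is handed in; nothing more can be done
None
```

The grey finds box is packed and handed in at about 34 s of the 72 s allowed; handing in gives no verdict.

- **Cartons:** both brown flat cartons lie side by side on the box floor. They were last seen flat just before the divider went in over them; after that it covers them.
- **Divider:** I squared it up as I pushed it with the two open fingers. It is fully home, centred to about 1 mm by eye, and its rear edge is just inside the mouth.
- **Tub:** the narrower tub was set down with about 5 N on the wrist. It stands upright in the middle of the divider, and the arm is clear.

**Checks that disagreed:**
- The fingertips really sit about 34 mm higher than the reported TCP. The first close on each carton missed over its lid without moving it. My second grip on the first carton held only at its very top edge. From the second carton on I used the corrected height.
- The last side-camera picture and the detector put the wide tub, tall carton, jar, bottle, brush and one sherd within about 7 mm of where they started. The tape reads about 9 mm off, which I take as detector noise, since the arm never went near it. The other sherd was checked only by eye.

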